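# Restock the blood-test station

### The job

Restock the blood-test station. First tip the lancets out of the pouring tray into the hopper and stand the empty tray upright on the worktop; then take the test cartridges one at a time, longest first: slide each on the worktop into the corner stop until it touches both rails, let go of it there, grip it afresh and lay it flat in the rack bay of its length before starting the next. There may be two or three cartridges, and the other things on the worktop stay where they are.

Things in the scene. Friction and masses are not known exactly. Their poses are not given: they have to be found in the camera images.
- tray: loose steel pouring tray, 124 (x) x 104 (y) mm, 180 g, three 2 mm walls 28 mm high; origin under its middle, z up. Its 3 mm floor rises in a 15 degree ramp to an open spout at its -x end, where the contents leave when that end is tipped down; tilted some 60 degrees or more it empties. A black bridge handle crosses over the middle along its y
- tray_handle (a point): centre of the tray's handle bar: 12 mm thick (along tray x), 16 mm tall, 100 mm long between its posts (along tray y), 72 mm above the tray's underside; clear space of 50 mm below the bar
- tray_lip (a point): middle of the tray's spout edge, at -64 mm in tray x and 13 mm above its underside
- hopper: fixed open white plastic box, 120 x 120 mm (base flange 128), 60 mm high, walls 4 mm; origin under its centre at worktop level, z up
- lancet_1: single-use lancet, loose white round plastic body 14 mm in diameter and 30 mm long (its own y axis), 12 g, lying in the tray at first; origin at its centre
- lancet_2: single-use lancet, loose white round plastic body 14 mm in diameter and 30 mm long (its own y axis), 12 g, lying in the tray at first; origin at its centre
- lancet_3: single-use lancet, loose white round plastic body 14 mm in diameter and 30 mm long (its own y axis), 12 g, lying in the tray at first; origin at its centre
- lancet_4: single-use lancet, loose white round plastic body 14 mm in diameter and 30 mm long (its own y axis), 12 g, lying in the tray at first; origin at its centre
- lancet_5: single-use lancet, loose white round plastic body 14 mm in diameter and 30 mm long (its own y axis), 12 g, lying in the tray at first; origin at its centre
- cart_long: the longest test cartridge, a loose flat white plastic case 88 mm long (its x) x 28 mm wide (its y) x 14 mm thick, 30 g; origin at the centre of its underside, z up; lies flat on the worktop at first. Either way round in stop and bay is good
- cart_mid: the middle test cartridge, a loose flat white plastic case 74 mm long (its x) x 28 mm wide (its y) x 14 mm thick, 30 g; origin at the centre of its underside, z up; lies flat on the worktop at first. Either way round in stop and bay is good
- cart_short: the shortest test cartridge, a loose flat white plastic case 60 mm long (its x) x 28 mm wide (its y) x 14 mm thick, 30 g; origin at the centre of its underside, z up; lies flat on the worktop at first. Either way round in stop and bay is good
- corner_stop: fixed L of two low aluminium rails on the worktop, 5 mm high and 16 mm wide (fingertips pass above them); origin at its inner corner at worktop level, z up. The long rail runs along its y, with its face in the plane x = 0, from y = -110 mm to the corner; the short rail runs along its x, with its face in the plane y = 0, from x = -46 mm to the corner
- corner (a point): the inner corner of the corner stop, same axes. Parts lie on the bare worktop at -x and -y of it: a cartridge that is home has its long side on the long rail and its end on the short rail, so that its centre is at x = -14 mm and y = -(half its length)
- rack: fixed grey cartridge rack, 110 (x) x 190 (y) mm, 4 mm base with three shallow bays side by side along its y (60 mm apart, the longest at +y), each ringed by a wall 5 mm high (top 9 mm above the worktop) and 4 mm thick; origin under its centre, z up
- bay_long (a point): centre of the floor of the rack bay for the longest cartridge, 4 mm above the worktop; bay 93 mm (x) x 33 mm (y), 2.5 mm of play all round, axes as the rack's
- bay_mid (a point): centre of the floor of the rack bay for the middle cartridge, 4 mm above the worktop; bay 79 mm (x) x 33 mm (y), 2.5 mm of play all round, axes as the rack's
- bay_short (a point): centre of the floor of the rack bay for the shortest cartridge, 4 mm above the worktop; bay 65 mm (x) x 33 mm (y), 2.5 mm of play all round, axes as the rack's
- tape_b: bystander: roll of tape standing on end, 33 mm across, 34 mm high; origin under its centre
- pen: bystander: pen lying flat, 136 mm long (its y), 10 mm high; origin under its centre
- needle_pack: bystander: flat needle packet, 30 x 86 (its y) x 9 mm; origin under its centre
There are look-alikes about, which are no part of the job. What is shaped like the cart_mid but blue is not meant. Leave any purple look-alike of the cart_short alone.

How it is judged:
By the outcome, as a careful person would: the job done as asked, in the order asked, and still so for the second after the job is handed in, with the robot touching nothing.
Of lancet_1, lancet_2, lancet_3, lancet_4, lancet_5 only 3 to 5 are there at a start; the rules pass over those that are not, and their reading is None.
Of cart_long, cart_mid, cart_short only 2 to 3 are there at a start; the rules pass over those that are not, and their reading is None.
At some moment in a run one of cart_long, cart_mid, cart_short may be knocked a few centimetres aside while the robot is not near it.
It also fails if it takes over 210 s, if anything falls off the work surface, if the arm or the gripper's body presses on something with over 40 N, if the wrist force passes 120 N, or if a joint passes its speed limit or range.

### The arm

A 7-joint arm with a two-finger parallel gripper is mounted at the origin on a cart in front of the work surface, level with it; the furniture and walls round the work are solid. World frame = base frame: x ahead of the robot, y to its left, z up, the work surface at z = 0. Lengths are in m, angles in degrees, forces in N, time in s.
With the tool pointing down it reaches from about 0.425 to 1.025 m from the base axis. Payload 3.6 kg.
Tool frame: the origin (TCP) lies between the finger pads; the fingertips stand 25 mm ahead of it and the grasp point (between the pads) lies 6 mm ahead of it; z points along the fingers, y is the line along which they close (so a half turn about z gives the same grasp; the last joint's range is limited). The gripper opens to 85 mm and grips with 20 to 120 N. Pads are 22 mm wide; open, the fingers measure 114 mm over their backs; the gripper's body (76 mm by 85 mm) begins 54 mm behind the grasp point. The pads swing forward as they close: fully open they stand 13 mm farther back than shut.
Start: joints at [63.054, 33.873, 2.773, 92.16, -1.908, 54.013, -1.931], TCP at [0.267, -0.674, 0.256] pointing down, gripper open.
Joint ranges: [-153.93, 153.93], [-27.13, 128.08], [-72.61, 78.16], [10.71, 143.7], [-87.88, 267.88], [4.46, 118.87], [-176.78, 176.78]. Speed limits (degrees/s): [147.25, 147.25, 180, 180, 180, 180, 180].

### API

Orientations are given as [roll, pitch, yaw] about the fixed x, y, z axes, in that order (R = Rz(yaw) Ry(pitch) Rx(roll)).
In Python, from station import env gives the robot as it stands.
- The arm moves only by the tool jog_arm, never from a script. Its argument "steps" is a list that holds one entry, the list of rows, each a list of 5 numbers: the closure in counts, from 0 (fully open) to 255 (shut), then the shift along the tool's x, y, z in mm, then the turn about the tool's z in rad. In form: [[[fingers, x, y, z, twist], ...]]. A call has 1 to 5 rows; each row is the pose to reach, as a shift and turn from the pose commanded when the call began, along the tool's axes at that moment; what a row does not reach only later rows make up. A row lasts 1/10 s, in which the tool goes at most 50 mm and 8.59 degrees, less where a joint would pass 70% of its speed; a pose out of reach is approached as far as the arm can. A call with a gripper value outside its range is refused whole. The fingers move at their own pace and stop on an object; the grip force is fixed at half the most. Time passes only in rows, so rows that repeat a pose let the fingers close. It gives the time, the measured TCP pose, the force, the opening and the grip force at its end, in the units of the state.
- env.observe(): the state, without advancing time (a new reading comes with each control period).
- env.read_camera(name): name is "scene" or "side" or "wrist"; returns (picture, depth): 400x640x3 uint8, red, green, blue; 400x640 float32, m along the optical axis (not along the pixel's ray), 0 where there is no reading.
- env.calibration(name): a dict with "K" (3x3 intrinsics, pixels), "R" (3x3) and "t" (3): a world point X has camera coordinates R X + t. Camera axes: x right, y down, z forward; pixel columns grow to the right and rows downward; lengths in m; the calibration is good to about 2 mm. The wrist camera is an equidistant fisheye: a pixel r from the principal point sees the ray r / f radians off the axis. A picture is of the moment at which its call begins: read the wrist's pose just before it. calibration takes no time and is no camera call; for the wrist camera it gives the pose at the moment of the call.
- env.close_job(): hands the job in; it is judged then, once.
The state is a dict: "t": time; "joint_pos": joint angles; "qvel": joint speeds; "joint_torque": joint torques, N m; "tcp_pos": TCP position; "orientation": TCP orientation; "force": force on the tool from outside, world axes, zero at the start; "moment": the same for the moment, N m; "gripper_width": opening from 0.0 (shut) to 1.0 (fully open); "grip_force": force on a finger pad.
Only numpy, scipy, OpenCV 4.12 (cv2) and the standard library are available. Lean on these libraries where they do the work, as an engineer would, in place of code of your own. Each camera call takes 0.05 s, during which the arm holds its last target. There are 200 camera calls.

## Working session

There is one attempt and no reset: what is moved stays moved. The work goes in short steps, Python scripts to look and compute and a tool call to move; the robot and the scene stay as the last step left them, time stands still between calls to the robot, and variables do not carry over. Pictures are saved under pics/ and viewed, at most 14 in all, crops included, and the job is handed in when it is done.

Besides the shell and the picture viewer there is one more tool, called after "Emit:" by a JSON object that holds its "name" and its "arguments". jog_arm: Moves the arm, as the interface text tells. Its arguments: {"type":"object","properties":{"steps":{"type":"array"}},"required":["steps"]}

```bash
ls; mkdir -p pics
cat > h.py <<'E'
import numpy as np, cv2
from station import env
from scipy.spatial.transform import Rotation as Ro
def snap(c,name=None):
    cal=env.calibration(c); im,d=env.read_camera(c)
    if name: cv2.imwrite(f'pics/{name}.png',im[:,:,::-1]); np.savez(f'pics/{name}.npz',im=im,d=d,**{k:np.array(cal[k]) for k in('K','R','t')})
    return im,d,cal
def px(cal,u,v,z=None,d=None,fish=False):
    K=np.array(cal['K']);R=np.array(cal['R']);t=np.array(cal['t'])
    x=(u-K[0,2])/K[0,0];y=(v-K[1,2])/K[1,1]
    if fish:
        r=np.hypot(x,y); s=np.sin(r)/max(r,1e-9); ray=np.array([x*s,y*s,np.cos(r)])
    else: ray=np.array([x,y,1.])
    C=-R.T@t; w=R.T@ray
    if z is not None: return C+w*(z-C[2])/w[2]
    return C+w*d/ray[2]
def cloud(cal,d):
    K=np.array(cal['K']);v,u=np.mgrid[:d.shape[0],:d.shape[1]]
    c=np.stack([(u-K[0,2])/K[0,0]*d,(v-K[1,2])/K[1,1]*d,d],-1)
    return (c-np.array(cal['t']))@np.array(cal['R'])
def proj(cal,X):
    c=np.array(cal['R'])@np.array(X)+np.array(cal['t']);p=np.array(cal['K'])@c
    return p[:2]/p[2]
E
python3 - <<'E'
from h import *
for c in('scene','side','wrist'):
    im,d,cal=snap(c,c+'0'); print(c,np.array(cal['K']).round(1).tolist(),(-np.array(cal['R']).T@cal['t']).round(3),np.array(cal['R'])[2].round(2))
s=env.observe();print(s['tcp_pos'],s['orientation'],s['gripper_width'],s['force'])
E
```

```text
pics
scene [[461.5, 0.0, 327.7], [0.0, 461.5, 199.7], [0.0, 0.0, 1.0]] [-0.43  -0.664  0.681] [ 0.73  0.5  -0.47]
side [[469.0, 0.0, 312.9], [0.0, 469.0, 197.1], [0.0, 0.0, 1.0]] [0.055 1.088 0.965] [ 0.29 -0.74 -0.6 ]
wrist [[309.7, 0.0, 322.0], [0.0, 309.7, 197.6], [0.0, 0.0, 1.0]] [ 0.34  -0.645  0.373] [-0.29 -0.11 -0.95]
[ 0.26655184 -0.67359324  0.25538268] [-1.79899991e+02  6.45016033e-03  2.15924033e+01] 1.0020313087365695 [-0.61297507 -0.39922366 -0.22425872]
```

View pics/scene0.png

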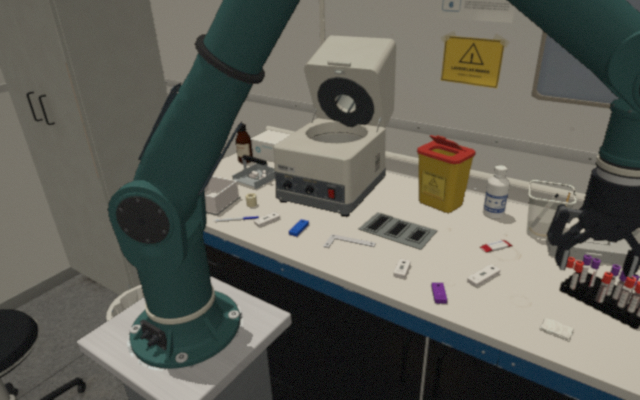

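View pics/side0.png

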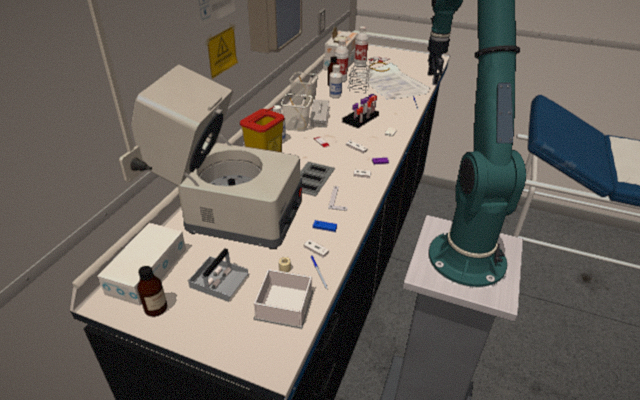

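Scene view: white cases at (267,219), (402,267), (484,275), (557,329); blue (299,228), purple (440,292); rack (398,229), stop (350,241), tray (253,177), hopper (220,195). I'll rectify top-down.

```bash
cat >> h.py <<'E'
def ortho(im,cal,x0,x1,y0,y1,z,s):
    # rows: x decreasing downwards, cols: y decreasing to the right ; s px per m
    W=int((y1-y0)*s);H=int((x1-x0)*s)
    g=np.array([[0,-1/s,x1],[-1/s,0,y1],[0,0,z],[0,0,1]])
    P=np.array(cal['K'])@np.c_[np.array(cal['R']),np.array(cal['t'])]
    return cv2.warpPerspective(im,P@g,(W,H),flags=cv2.INTER_LINEAR|cv2.WARP_INVERSE_MAP)
E
python3 - <<'E'
from h import *
o=[]
for c in('scene','side'):
    f=np.load(f'pics/{c}0.npz'); o.append(ortho(f['im'],f,.25,.85,-.75,.85,.0,500))
cv2.imwrite('pics/top.png',np.vstack(o)[:,:,::-1])
f=np.load('pics/scene0.npz')
for u,v in [(267,219),(299,228),(402,267),(440,292),(484,275),(557,329),(398,229),(253,177),(495,245),(220,195),(251,201)]: print(u,v,px(f,u,v,d=f['d'][v,u]).round(3))
E
```

```text
267 219 [0.407 0.125 0.018]
299 228 [0.417 0.018 0.017]
402 267 [ 0.408 -0.298  0.014]
440 292 [ 0.367 -0.41   0.016]
484 275 [ 0.479 -0.472  0.016]
557 329 [ 0.388 -0.646  0.011]
398 229 [ 0.575 -0.206  0.003]
253 177 [0.609 0.36  0.011]
495 245 [ 0.628 -0.455  0.008]
220 195 [0.401 0.299 0.051]
251 201 [0.463 0.236 0.02 ]
```

View pics/top.png

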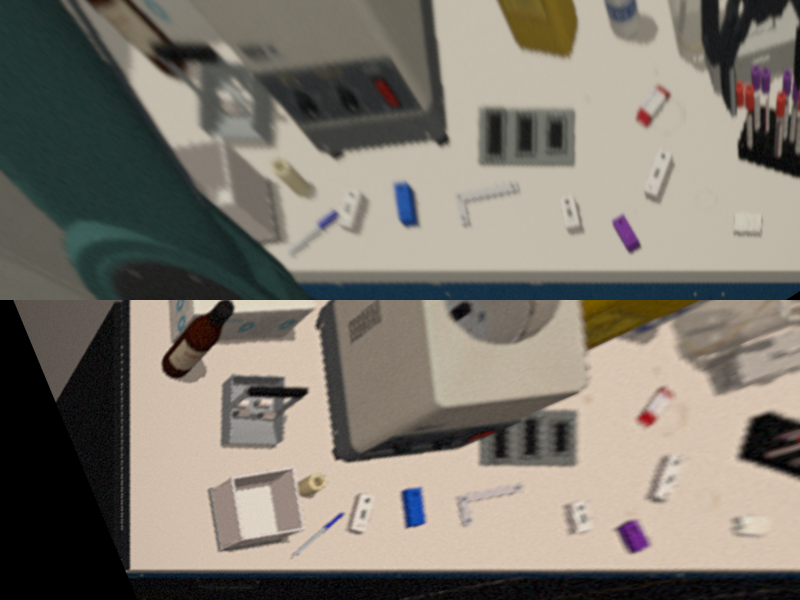

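```bash
cat > m.py <<'E'
from h import *
def rects(zlo,zhi,roi,cams,s=800):
    x0,x1,y0,y1=roi; H=int((x1-x0)*s);W=int((y1-y0)*s);m=np.zeros((H,W),np.uint8)
    for f in cams:
        P=cloud(f,f['d']);ok=(f['d']>0)&(P[...,2]>zlo)&(P[...,2]<zhi)&(P[...,0]>x0)&(P[...,0]<x1)&(P[...,1]>y0)&(P[...,1]<y1)
        Q=P[ok]; m[((x1-Q[:,0])*s-.5).astype(int).clip(0,H-1),((y1-Q[:,1])*s-.5).astype(int).clip(0,W-1)]=255
    m=cv2.morphologyEx(m,cv2.MORPH_CLOSE,np.ones((5,5)));
    out=[]
    for c in cv2.findContours(m,cv2.RETR_EXTERNAL,cv2.CHAIN_APPROX_NONE)[0]:
        if cv2.contourArea(c)<150: continue
        (a,b),wh,_=cv2.minAreaRect(c);B=cv2.boxPoints(cv2.minAreaRect(c))
        e=max((B[1]-B[0],B[2]-B[1]),key=np.linalg.norm); ang=np.degrees(np.arctan2(-e[0],-e[1]))%180
        out.append((round(x1-b/s,4),round(y1-a/s,4),np.round(np.sort(wh)/s*1000,0).tolist(),round(ang,1)))
    return out,m
E
python3 - <<'E'
from m import *
sc=np.load('pics/scene0.npz');si=np.load('pics/side0.npz')
for f in(sc,si):
    P=cloud(f,f['d']);k=(P[...,0]>.35)&(P[...,0]<.5)&(P[...,1]>-.6)&(P[...,1]<.1)&(abs(P[...,2])<.03)
    print('z',np.percentile(P[...,2][k],[10,50,90]).round(4))
for n,f in(('sc',sc),('si',si)):
    print(n)
    for r in rects(.008,.035,(.33,.7,-.72,.27),[f])[0]: print(r)
f=si
for n,zl,zh in(('hop/tray',.04,.12),('handle',.06,.1),('tray',.012,.04)):
    print(n)
    for r in rects(zl,zh,(.33,.75,.15,.6),[si])[0]:print(r)
# zoom composites
a=ortho(si['im'],si,.35,.72,.25,.45,.02,1000);
b=ortho(sc['im'],sc,.38,.62,-.27,.0,.005,1400); 
c=ortho(si['im'],si,.38,.62,-.27,.0,.005,1400)
a=cv2.resize(a,(320,592)); b=np.vstack([cv2.resize(b,(333,296)),cv2.resize(c,(333,296))])
cv2.imwrite('pics/z1.png',np.hstack([a,b])[:,:,::-1])
E
```

```text
z [-0.0009  0.0008  0.0052]
z [-0.0038 -0.0008  0.0051]
sc
(0.3743, -0.403, [29.0, 64.0], np.float32(30.7))
(0.3956, -0.6431, [39.0, 54.0], np.float32(84.3))
(0.4119, -0.2944, [29.0, 64.0], np.float32(12.3))
(0.4191, 0.1368, [31.0, 78.0], np.float32(164.1))
(0.4324, 0.0317, [29.0, 79.0], np.float32(6.0))
(0.4664, 0.2386, [23.0, 33.0], np.float32(143.1))
(0.4876, -0.4667, [31.0, 88.0], np.float32(158.4))
(0.534, 0.0583, [40.0, 257.0], np.float32(104.5))
(0.5538, -0.6801, [84.0, 103.0], np.float32(74.4))
(0.6324, -0.4534, [27.0, 68.0], np.float32(140.7))
(0.6875, -0.6614, [17.0, 93.0], np.float32(109.9))
si
(0.4214, 0.1423, [31.0, 74.0], np.float32(166.0))
(0.4337, 0.0367, [34.0, 74.0], np.float32(9.9))
(0.4744, 0.2494, [32.0, 37.0], np.float32(148.0))
(0.6836, -0.5684, [19.0, 37.0], np.float32(15.5))
(0.6066, 0.2082, [26.0, 190.0], np.float32(13.3))
hop/tray
(0.4208, 0.3656, [122.0, 126.0], np.float32(99.8))
(0.6205, 0.3599, [17.0, 110.0], np.float32(87.2))
(0.7107, 0.5122, [39.0, 59.0], np.float32(52.8))
(0.6296, 0.2094, [48.0, 243.0], np.float32(17.0))
handle
(0.6204, 0.3599, [16.0, 110.0], np.float32(88.0))
(0.7094, 0.5127, [37.0, 58.0], np.float32(54.0))
(0.6295, 0.2083, [45.0, 242.0], np.float32(16.8))
tray
(0.4107, 0.4231, [16.0, 122.0], np.float32(14.6))
(0.4493, 0.3248, [64.0, 132.0], np.float32(44.6))
(0.474, 0.2495, [32.0, 36.0], np.float32(159.4))
(0.626, 0.3795, [30.0, 33.0], np.float32(12.5))
(0.6013, 0.3337, [58.0, 93.0], np.float32(176.4))
(0.6202, 0.361, [108.0, 130.0], np.float32(177.7))
(0.629, 0.2107, [45.0, 243.0], np.float32(17.8))
```

View pics/z1.png

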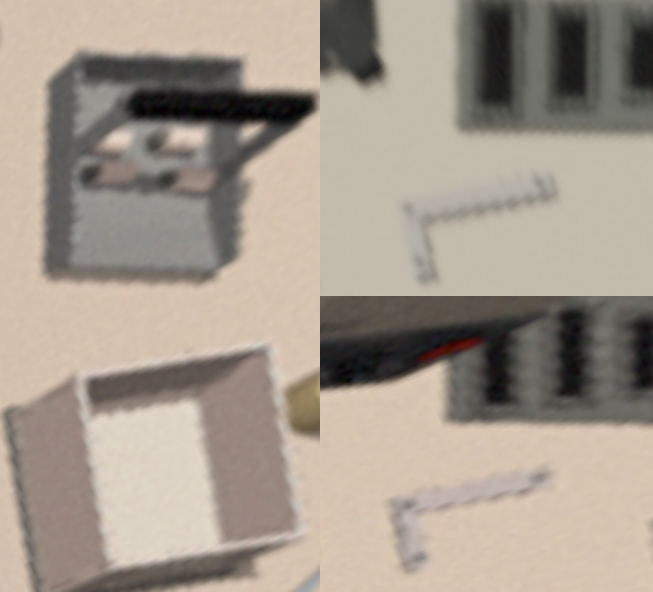

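Candidates for cartridges (scene pixels):
- White with measured footprint: (484,275) 88 mm = long, (267,219) about 75 mm = mid, (402,267) about 62 mm = short.
- Not meant: blue (299,228), purple (440,292), white gauze (557,329), needle pack (495,245).

The tray's spout faces -x and the hopper lies in front of it. The tool stays vertical, so I'll pinch the tray's +y side wall near the rear and let it swing down in the grip.

```bash
cat > plan.py <<'E'
from h import *
import sys
def plan(wps):
    s=env.observe();p=np.array(s['tcp_pos']);yaw=s['orientation'][2]
    for w in wps:
        w=np.array(w,float);d=w[:3]-p;dy=(w[3]-yaw+180)%360-180
        n=int(max(np.ceil(np.linalg.norm(d)/.245),np.ceil(abs(dy)/42),1))
        for i in range(n):
            a=np.radians(yaw+0);dd=d/n*1000
            R=Ro.from_euler('xyz',[180,0,yaw],degrees=True).as_matrix()
            t=R.T@dd
            print([round(float(v),1) for v in t],round(float(-np.radians(dy/n)),3),'rows',int(max(np.ceil(np.linalg.norm(dd)/50),np.ceil(abs(dy/n)/8.59))))
            yaw+=dy/n
        p=w[:3]; print('->',w)
def st():
    s=env.observe();print('t',round(s['t'],1),'tcp',np.array(s['tcp_pos']).round(4),'rpy',np.array(s['orientation']).round(1),'F',np.array(s['force']).round(1),'w',round(s['gripper_width'],3),'g',round(s['grip_force'],1))
E
python3 - <<'E'
from plan import *
plan([(.45,-.42,.28,21.6),(.47,-.02,.28,-2),(.48,.412,.28,-2),(.666,.412,.2,-2)])
E
```

```text
[131.9, -84.1, -12.3] -0.0 rows 4
[132.0, -84.1, -12.3] -0.0 rows 4
-> [ 0.45 -0.42  0.28 21.6 ]
[82.9, -182.3, -0.0] 0.206 rows 5
[43.9, -195.4, -0.0] 0.206 rows 5
-> [ 0.47 -0.02  0.28 -2.  ]
[-2.5, -216.0, -0.0] -0.0 rows 5
[-2.5, -216.0, -0.0] -0.0 rows 5
-> [ 0.48   0.412  0.28  -2.   ]
[185.9, -6.5, 80.0] -0.0 rows 5
-> [ 0.666  0.412  0.2   -2.   ]
```

Emit:
{"name": "jog_arm", "arguments": {"steps": [[[0,132,-84,-12,0],[0,132,-84,-12,0],[0,132,-84,-12,0],[0,132,-84,-12,0],[0,132,-84,-12,0]]]}}

```text
t: 0.65
tcp_pos: [0.3609, -0.5451, 0.2683]
orientation: [-180.0, -0.1, 21.9]
force: [-0.3, 0.1, 0.3]
gripper_width: 0.999
grip_force: 0.0
```

Emit:
{"name": "jog_arm", "arguments": {"steps": [[[0,132,-84,-12,0],[0,132,-84,-12,0],[0,132,-84,-12,0],[0,132,-84,-12,0],[0,132,-84,-12,0]]]}}

```text
t: 1.15
tcp_pos: [0.4511, -0.4206, 0.2803]
orientation: [180.0, 0.0, 21.7]
force: [0.4, -0.3, -0.8]
gripper_width: 0.998
grip_force: 0.0
```

Emit:
{"name": "jog_arm", "arguments": {"steps": [[[0,83,-182,0,0.206],[0,83,-182,0,0.206],[0,83,-182,0,0.206],[0,83,-182,0,0.206],[0,83,-182,0,0.206]]]}}

```text
t: 1.65
tcp_pos: [0.46, -0.2167, 0.2799]
orientation: [-179.8, 0.1, 10.1]
force: [-0.5, -0.4, 0.1]
gripper_width: 1.002
grip_force: 0.0
```

Emit:
{"name": "jog_arm", "arguments": {"steps": [[[0,44,-195,0,0.206],[0,44,-195,0,0.206],[0,44,-195,0,0.206],[0,44,-195,0,0.206],[0,44,-195,0,0.206]]]}}

```text
t: 2.15
tcp_pos: [0.4718, -0.018, 0.2804]
orientation: [-179.9, -0.1, -1.7]
force: [-0.3, 0.2, -0.3]
gripper_width: 0.999
grip_force: 0.0
```

Works well. On to the tray.

Emit:
{"name": "jog_arm", "arguments": {"steps": [[[0,-2,-216,0,0],[0,-2,-216,0,0],[0,-2,-216,0,0],[0,-2,-216,0,0],[0,-2,-216,0,0]]]}}

```text
t: 2.65
tcp_pos: [0.4785, 0.1973, 0.2805]
orientation: [-179.9, -0.1, -1.9]
force: [0.3, -1.1, -0.5]
gripper_width: 1.0
grip_force: 0.0
```

Emit:
{"name": "jog_arm", "arguments": {"steps": [[[0,-2,-216,0,0],[0,-2,-216,0,0],[0,-2,-216,0,0],[0,-2,-216,0,0],[0,-2,-216,0,0]]]}}

```text
t: 3.15
tcp_pos: [0.4841, 0.4142, 0.28]
orientation: [-179.8, -0.1, -1.9]
force: [0.1, 0.1, -0.0]
gripper_width: 0.997
grip_force: 0.0
```

Emit:
{"name": "jog_arm", "arguments": {"steps": [[[170,150,-6,80,0],[170,150,-6,80,0],[170,150,-6,80,0],[170,150,-6,80,0],[170,150,-6,80,0]]]}}

```text
t: 3.65
tcp_pos: [0.6381, 0.4034, 0.1967]
orientation: [179.6, -0.0, -2.6]
force: [-0.0, -0.1, 0.1]
gripper_width: 0.339
grip_force: 0.0
```

Run:
```python
from plan import *
st(); im,d,cal=snap('wrist','w1')
print((-np.array(cal['R']).T@cal['t']).round(3))
```

```text
t 3.6 tcp [0.6381 0.4034 0.1967] rpy [179.6  -0.   -2.6] F [-0.  -0.1  0.1] w 0.339 g 0.0
[0.717 0.4   0.314]
```

View pics/w1.png

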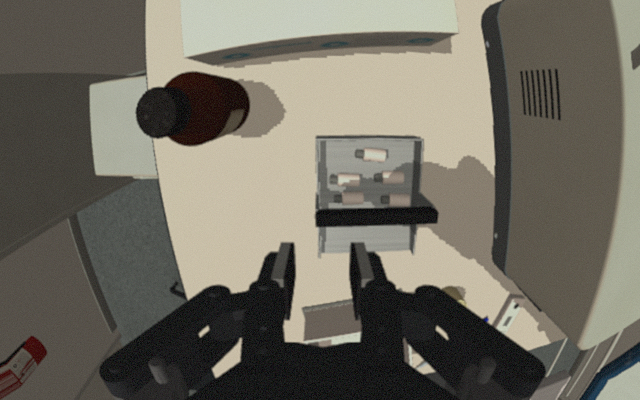

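Wrist view: five lancets in the tray; rear rim corners are at (318,138) and (422,137), and the bar runs from (317,217) to (437,215).

Run:
```python
from plan import *
f=np.load('pics/w1.npz')
for u,v,z in[(318,138,.028),(422,137,.028),(319,200,.028),(333,180,.012),(372,154,.012),(317,210,.08),(437,208,.08),(317,224,.064)]: print(u,v,px(f,u,v,z=z,fish=True).round(4))
im=f['im'][110:270,260:460]; cv2.imwrite('pics/w1c.png',cv2.resize(im,None,fx=3.5,fy=3.5,interpolation=3)[:,:,::-1])
```

```text
318 138 [0.6827 0.4036 0.028 ]
422 137 [0.6812 0.304  0.028 ]
319 200 [0.6224 0.4055 0.028 ]
333 180 [0.6376 0.3906 0.012 ]
372 154 [0.6628 0.3508 0.012 ]
317 210 [0.6312 0.4065 0.08  ]
437 208 [0.6278 0.3053 0.08  ]
317 224 [0.6123 0.4076 0.064 ]
```

View pics/w1c.png

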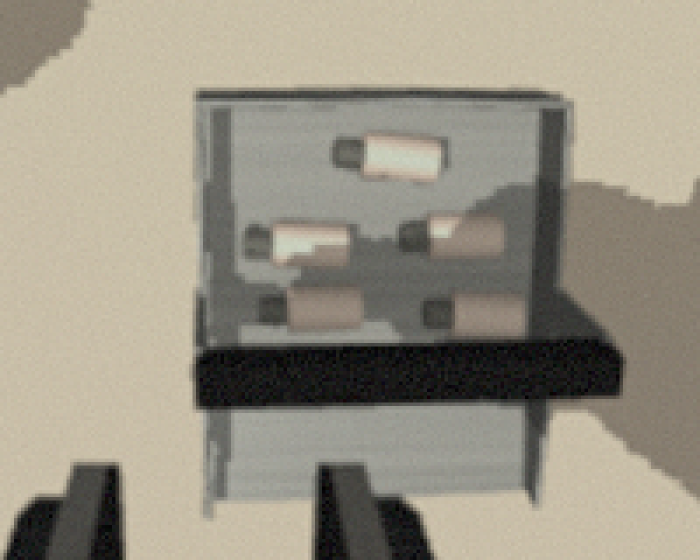

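Run:
```python
from plan import *
plan([(.667,.406,.09,-2),(.667,.406,.038,-2)])
```

```text
[31.3, -1.7, 108.2] -0.007 rows 3
-> [ 0.667  0.406  0.09  -2.   ]
[0.0, -0.0, 52.0] -0.0 rows 2
-> [ 0.667  0.406  0.038 -2.   ]
```

Emit:
{"name": "jog_arm", "arguments": {"steps": [[[170,31,-2,107,0],[170,31,-2,107,0],[170,31,-2,107,0],[170,31,-2,107,0],[170,31,-2,107,0]]]}}

```text
t: 4.2
tcp_pos: [0.6637, 0.4128, 0.0957]
orientation: [-179.9, -0.1, -2.0]
force: [0.4, 0.8, 0.6]
gripper_width: 0.333
grip_force: 0.0
```

Run:
```python
from plan import *
st(); im,d,cal=snap('wrist','w2')
cv2.imwrite('pics/w2c.png',cv2.resize(im[100:400,190:470],None,fx=2,fy=2)[:,:,::-1])
plan([(.667,.406,.038,-2)])
```

```text
t 4.2 tcp [0.6637 0.4128 0.0957] rpy [-1.799e+02 -1.000e-01 -2.000e+00] F [0.4 0.8 0.6] w 0.333 g 0.0
[3.3, 7.4, 58.6] 0.0 rows 2
-> [ 0.667  0.406  0.038 -2.   ]
```

View pics/w2c.png

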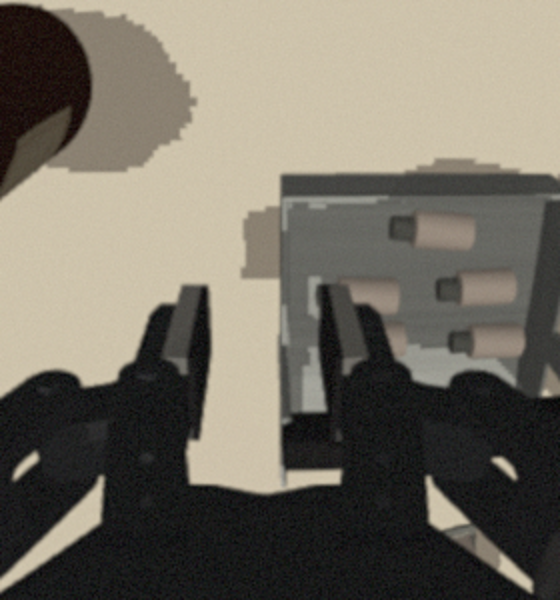

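Run:
```python
from plan import *
f=np.load('pics/w2.npz')
g=lambda a,b,z: px(f,190+a/2,100+b/2,z=z,fish=True).round(4)
print(g(282,178,.028),g(282,290,.028),g(282,174,.028))
for a,b in[(208,290),(322,290)]: print(g(a,b,.07))
```

```text
[0.6885 0.4061 0.028 ] [0.6497 0.407  0.028 ] [0.6898 0.406  0.028 ]
[0.6714 0.4267 0.07  ]
[0.6704 0.3972 0.07  ]
```

Emit:
{"name": "jog_arm", "arguments": {"steps": [[[170,9,7,0,0],[170,9,7,0,0],[170,9,7,30,0],[170,9,7,57,0],[170,9,7,57,0]]]}}

```text
t: 4.75
tcp_pos: [0.68, 0.4052, 0.0431]
orientation: [-179.7, -0.8, -2.2]
force: [-0.8, -0.6, -0.3]
gripper_width: 0.334
grip_force: 0.0
```

Emit:
{"name": "jog_arm", "arguments": {"steps": [[[170,0,0,0,0],[255,0,0,0,0],[255,0,0,0,0],[255,0,0,0,0],[255,0,0,0,0]]]}}

```text
t: 5.25
tcp_pos: [0.6734, 0.405, 0.0382]
orientation: [-179.9, -0.2, -2.0]
force: [1.1, -1.8, 8.3]
gripper_width: 0.01
grip_force: 40.4
```

Emit:
{"name": "jog_arm", "arguments": {"steps": [[[255,0,0,0,0],[255,0,0,0,0],[255,0,0,0,0],[255,0,0,-3,0],[255,0,0,-6,0]]]}}

```text
t: 5.75
tcp_pos: [0.6703, 0.4046, 0.0411]
orientation: [179.9, 0.2, -2.0]
force: [-0.3, 0.9, -4.0]
gripper_width: 0.01
grip_force: 39.4
```

Run:
```python
from plan import *
st(); im,d,cal=snap('side','s1'); f=cal
def tcrop(im,name): cv2.imwrite(f'pics/{name}.png',cv2.resize(im[200:340,140:340],None,fx=3,fy=3,interpolation=3)[:,:,::-1])
tcrop(im,'s1c')
```

```text
t 5.8 tcp [0.6703 0.4046 0.0411] rpy [179.9   0.2  -2. ] F [-0.3  0.9 -4. ] w 0.01 g 39.4
```

View pics/s1c.png

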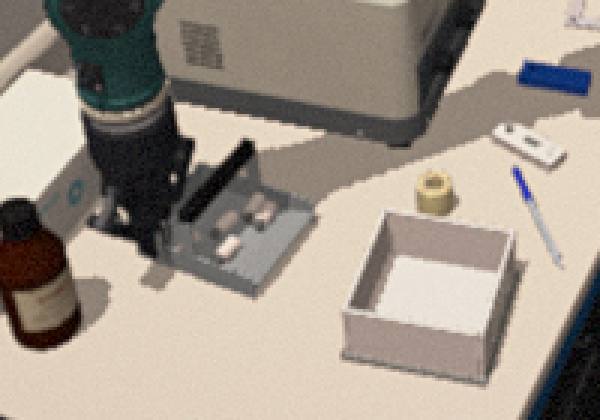

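Emit:
{"name": "jog_arm", "arguments": {"steps": [[[255,0,0,-4,0],[255,0,0,-8,0],[255,0,0,-12,0],[255,0,0,-12,0],[255,0,0,-12,0]]]}}

```text
t: 6.3
tcp_pos: [0.672, 0.4049, 0.0545]
orientation: [-180.0, -0.0, -2.0]
force: [-0.0, 0.1, -3.2]
gripper_width: 0.009
grip_force: 39.4
```

```bash
cat >> m.py <<'E'
def bar(f,roi):
    P=cloud(f,f['d']) if 'd' in f else None
    im=f['im'].astype(int).max(-1); x0,x1,y0,y1,z0,z1=roi
    k=(P[...,0]>x0)&(P[...,0]<x1)&(P[...,1]>y0)&(P[...,1]<y1)&(P[...,2]>z0)&(P[...,2]<z1)
    return P[k],im[k]
E
python3 - <<'E'
from plan import *; from m import *
st(); snap('side','s2')
for n in('side0','s2'):
    f=np.load(f'pics/{n}.npz')
    P,c=bar(f,(.55,.70,.30,.385,.05,.13)); k=c<60
    print(n,'bar',k.sum(),np.median(P[k],0).round(4),np.percentile(P[k][:,2],[10,90]).round(4))
    P,c=bar(f,(.55,.60,.31,.41,-.005,.06)); k=c<190
    print(' front: xmin',np.percentile(P[:,0][P[:,2]>.01],2).round(4) if (P[:,2]>.01).any() else None)
    for a in(.56,.57,.58,.59,.60,):
        P,c=bar(f,(a,a+.01,.32,.385,-.01,.06)); print('  ',a,P[:,2].mean().round(4),np.percentile(P[:,2],[5,95]).round(3))
E
```

```text
t 6.3 tcp [0.672  0.4049 0.0545] rpy [-180.   -0.   -2.] F [-0.   0.1 -3.2] w 0.009 g 39.4
side0 bar 138 [0.6166 0.3481 0.0776] [0.0684 0.0806]
 front: xmin 0.5547
   0.56 0.0092 [-0.001  0.013]
   0.57 0.0082 [0.005 0.011]
   0.58 0.0058 [0.003 0.009]
   0.59 0.0032 [0.    0.006]
   0.6 0.0035 [-0.001  0.012]
s2 bar 235 [0.634  0.3588 0.0941] [0.0839 0.1149]
 front: xmin 0.5687
   0.56 0.0045 [-0.005  0.029]
   0.57 0.0113 [-0.004  0.029]
   0.58 0.0157 [-0.003  0.027]
   0.59 0.022 [0.019 0.026]
   0.6 0.0228 [0.017 0.033]
```

Run:
```python
from plan import *
plan([(.672,.405,.185,-2),(.495,.425,.183,10)])
```

```text
[0.1, -0.2, -130.7] -0.0 rows 3
-> [ 0.672  0.405  0.185 -2.   ]
[-177.6, -13.8, 2.0] -0.209 rows 4
-> [ 0.495  0.425  0.183 10.   ]
```

Emit:
{"name": "jog_arm", "arguments": {"steps": [[[255,0,0,-15,0],[255,0,0,-40,0],[255,0,0,-65,0],[255,0,0,-90,0],[255,0,0,-110,0]]]}}

```text
t: 6.85
tcp_pos: [0.6725, 0.4052, 0.1672]
orientation: [-179.9, -0.1, -2.0]
force: [0.6, 0.0, -2.7]
gripper_width: 0.008
grip_force: 39.4
```

Emit:
{"name": "jog_arm", "arguments": {"steps": [[[255,0,0,-14,0],[255,0,0,-20,0],[255,0,0,-20,0],[255,0,0,-20,0],[255,0,0,-20,0]]]}}

```text
t: 7.35
tcp_pos: [0.6711, 0.4043, 0.1826]
orientation: [179.9, 0.1, -2.0]
force: [-0.7, 1.0, -2.9]
gripper_width: 0.014
grip_force: 39.4
```

Run:
```python
from plan import *; from m import *
st(); snap('side','s3');f=np.load('pics/s3.npz')
P,c=bar(f,(.5,.75,.30,.39,.15,.28)); k=c<60
print('bar',k.sum(),np.median(P[k],0).round(4))
for a in np.arange(.55,.64,.01):
    P,c=bar(f,(a,a+.01,.32,.385,.1,.2)); print('  ',a.round(3),len(P),P[:,2].mean().round(4))
plan([(.495,.425,.183,10)])
```

```text
t 7.3 tcp [0.6711 0.4043 0.1826] rpy [ 1.799e+02  1.000e-01 -2.000e+00] F [-0.7  1.  -2.9] w 0.014 g 39.4
bar 313 [0.6353 0.3602 0.2224]
   0.55 0 nan
   0.56 21 0.1564
   0.57 61 0.155
   0.58 53 0.1529
   0.59 52 0.1498
   0.6 83 0.1505
   0.61 91 0.1528
   0.62 47 0.1516
   0.63 83 0.1518
[-176.8, -14.5, -0.4] -0.21 rows 4
-> [ 0.495  0.425  0.183 10.   ]<stdin>:6: RuntimeWarning: Mean of empty slice.
  ret = ret.dtype.type(ret / rcount)
```

Emit:
{"name": "jog_arm", "arguments": {"steps": [[[255,-15,0,0,-0.02],[255,-40,-3,0,-0.05],[255,-65,-5,0,-0.08],[255,-90,-7,0,-0.11],[255,-110,-9,0,-0.13]]]}}

```text
t: 7.9
tcp_pos: [0.5602, 0.4178, 0.1834]
orientation: [180.0, 0.1, 5.5]
force: [-0.1, 0.7, -2.1]
gripper_width: 0.007
grip_force: 39.4
```

Run:
```python
from plan import *
st();plan([(.495,.425,.183,10)])
```

```text
t 7.9 tcp [0.5602 0.4178 0.1834] rpy [1.8e+02 1.0e-01 5.5e+00] F [-0.1  0.7 -2.1] w 0.007 g 39.4
[-64.2, -13.5, 0.4] -0.078 rows 2
-> [ 0.495  0.425  0.183 10.   ]
```

Emit:
{"name": "jog_arm", "arguments": {"steps": [[[255,-20,-4,0,-0.02],[255,-40,-9,0,-0.05],[255,-55,-12,0,-0.07],[255,-64,-13,0,-0.078],[255,-64,-13,0,-0.078]]]}}

```text
t: 8.4
tcp_pos: [0.4959, 0.4248, 0.1841]
orientation: [180.0, 0.1, 10.0]
force: [0.2, 0.8, -1.9]
gripper_width: 0.008
grip_force: 39.4
```

Emit:
{"name": "jog_arm", "arguments": {"steps": [[[255,0,0,0,0],[255,0,0,0,0]]]}}

```text
t: 8.6
tcp_pos: [0.499, 0.4241, 0.1844]
orientation: [180.0, -0.1, 9.8]
force: [-0.1, 0.8, -2.0]
gripper_width: 0.007
grip_force: 39.4
```

Run:
```python
from plan import *
st(); im,d,cal=snap('side','s4'); snap('wrist','w4')
w=np.load('pics/w4.npz')['im']
a=cv2.resize(im[160:340,160:360],(444,400));b=cv2.resize(w[:, 160:516],(356,400))
cv2.imwrite('pics/s4c.png',np.hstack([a,b])[:,:,::-1])
```

```text
t 8.6 tcp [0.499  0.4241 0.1844] rpy [ 1.8e+02 -1.0e-01  9.8e+00] F [-0.1  0.8 -2. ] w 0.007 g 39.4
```

View pics/s4c.png

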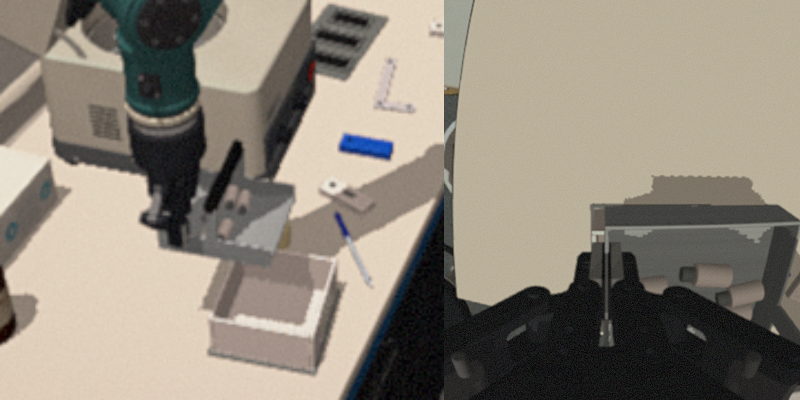

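Tray is held level with its lip over the hopper. Now I'll loosen the grip gradually.

Emit:
{"name": "jog_arm", "arguments": {"steps": [[[254,0,0,0,0],[254,0,0,0,0]]]}}

```text
t: 8.9
tcp_pos: [0.4978, 0.4244, 0.1843]
orientation: [180.0, -0.0, 9.9]
force: [-0.7, 0.4, -2.4]
gripper_width: 0.009
grip_force: 39.4
```

Emit:
{"name": "jog_arm", "arguments": {"steps": [[[252,0,0,0,0],[252,0,0,0,0]]]}}

```text
t: 9.1
tcp_pos: [0.4974, 0.4245, 0.1843]
orientation: [180.0, 0.0, 9.9]
force: [-0.5, 0.6, -2.6]
gripper_width: 0.013
grip_force: 29.7
```

Emit:
{"name": "jog_arm", "arguments": {"steps": [[[250,0,0,0,0]]]}}

```text
t: 9.2
tcp_pos: [0.4974, 0.4246, 0.1843]
orientation: [-180.0, -0.0, 9.9]
force: [0.6, 0.2, -3.7]
gripper_width: 0.022
grip_force: 14.3
```

Emit:
{"name": "jog_arm", "arguments": {"steps": [[[250,0,0,0,0],[250,0,0,0,0]]]}}

```text
t: 9.4
tcp_pos: [0.4974, 0.4246, 0.1843]
orientation: [180.0, -0.0, 9.9]
force: [-0.3, 0.5, -3.8]
gripper_width: 0.021
grip_force: 12.7
```

```bash
cat >> m.py <<'E'
def tilt(n):
    from h import snap
    snap('side',n);f=np.load(f'pics/{n}.npz')
    s=env.observe();yaw=np.radians(s['orientation'][2]);t=np.array(s['tcp_pos'])
    P=cloud(f,f['d']);im=f['im'].astype(int).max(-1)
    q=P-(t+[0,0,-.006]); u=q[...,0]*np.cos(yaw)+q[...,1]*np.sin(yaw);v=-q[...,0]*np.sin(yaw)+q[...,1]*np.cos(yaw)
    k=(f['d']>0)&(v>-.095)&(v<-.045)&(u>-.1)&(u<.03)&(q[...,2]>-.03)&(q[...,2]<.07)&(im<60)
    U,Z=np.median(u[k]),np.median(q[...,2][k]);print('bar rel',k.sum(),U.round(4),Z.round(4),'ang',np.degrees(np.arctan2(Z,-U)).round(1))
    k=(f['d']>0)&(v>-.09)&(v<-.015)&(u>-.16)&(u<.03)&(q[...,2]>-.2)&(q[...,2]<-.0)&(P[...,2]>.065)
    print('lowest',np.percentile(q[...,2][k],3).round(3), 'frontmost',np.percentile(u[k],3).round(3))
E
python3 - <<'E'
from plan import *; from m import *
st(); tilt('s5')
E
```

```text
t 9.4 tcp [0.4974 0.4246 0.1843] rpy [180.   -0.    9.9] F [-0.3  0.5 -3.8] w 0.021 g 12.7
bar rel 80 -0.04 0.0444 ang 47.9
lowest -0.034 frontmost -0.099
```

Emit:
{"name": "jog_arm", "arguments": {"steps": [[[249,0,0,0,0],[249,0,0,0,0]]]}}

```text
t: 9.65
tcp_pos: [0.4974, 0.4246, 0.1843]
orientation: [180.0, -0.0, 9.9]
force: [0.2, 0.3, -3.4]
gripper_width: 0.024
grip_force: 13.3
```

Run:
```python
from plan import *; from m import *
st(); tilt('s6')
```

```text
t 9.7 tcp [0.4974 0.4246 0.1843] rpy [180.   -0.    9.9] F [ 0.2  0.3 -3.4] w 0.024 g 13.3
bar rel 75 -0.0404 0.0416 ang 45.8
lowest -0.037 frontmost -0.099
```

Emit:
{"name": "jog_arm", "arguments": {"steps": [[[248,0,0,0,0],[248,0,0,0,0]]]}}

```text
t: 9.9
tcp_pos: [0.4974, 0.4245, 0.1843]
orientation: [180.0, 0.0, 9.9]
force: [0.4, -0.4, -2.7]
gripper_width: 0.028
grip_force: 12.9
```

Run:
```python
from plan import *; from m import *
st(); tilt('s7')
```

```text
t 9.9 tcp [0.4974 0.4245 0.1843] rpy [180.    0.    9.9] F [ 0.4 -0.4 -2.7] w 0.028 g 12.9
bar rel 75 -0.0422 0.0375 ang 41.6
lowest -0.041 frontmost -0.098
```

```bash
cat >> m.py <<'E'
def tilt2(n,take=True):
    from h import snap
    if take: snap('side',n)
    f=np.load(f'pics/{n}.npz')
    s=env.observe();yaw=np.radians(s['orientation'][2]);t=np.array(s['tcp_pos'])
    P=cloud(f,f['d']);im=f['im'].astype(int).max(-1)
    q=P-(t+[0,0,-.006]); u=q[...,0]*np.cos(yaw)+q[...,1]*np.sin(yaw);v=-q[...,0]*np.sin(yaw)+q[...,1]*np.cos(yaw);z=q[...,2]
    k=(f['d']>0)&(v>-.11)&(v<-.045)&(u>-.12)&(u<.0)&(z>-.03)&(z<.07)&(im<60)
    if k.sum()>10: print('bar',k.sum(),np.median(u[k]).round(4),np.median(z[k]).round(4),'roll slope',np.degrees(np.arctan(np.polyfit(v[k],z[k],1)[0])).round(1))
    b=(f['d']>0)&(v>-.1)&(v<-.0)&(u>-.16)&(u<-.03)&(P[...,2]>.07)&(z<0)&(im>=60)
    A=np.c_[u[b],v[b],np.ones(b.sum())];
    for _ in range(8):
        c=np.linalg.lstsq(A,z[b],rcond=None)[0];r=z[b]-A@c;b2=abs(r)<max(2*np.median(abs(r)),.003);idx=np.where(b);b=np.zeros_like(b);b[idx[0][b2],idx[1][b2]]=1;A=A[b2]
    print('plane pitch',np.degrees(np.arctan(c[0])).round(1),'roll',np.degrees(np.arctan(c[1])).round(1),'n',b.sum())
E
python3 - <<'E'
from m import *
for n in('s4','s5','s6','s7'): tilt2(n,False)
E
```

```text
bar 92 -0.0379 0.0449 roll slope 2.8
plane pitch -11.3 roll 1.2 n 435
bar 92 -0.0401 0.044 roll slope -0.3
plane pitch -11.1 roll 0.9 n 453
bar 87 -0.0403 0.0405 roll slope 4.1
plane pitch -9.5 roll 2.8 n 403
bar 87 -0.0421 0.0371 roll slope 2.6
plane pitch -8.8 roll 4.8 n 414
```

Emit:
{"name": "jog_arm", "arguments": {"steps": [[[247,0,0,0,0],[247,0,0,0,0],[255,0,0,0,0],[255,0,0,0,0],[255,0,0,0,0]]]}}

```text
t: 10.45
tcp_pos: [0.4973, 0.4246, 0.1844]
orientation: [180.0, 0.0, 9.9]
force: [0.7, 0.4, -2.0]
gripper_width: 0.006
grip_force: 35.7
```

Run:
```python
from plan import *; from m import *
st(); tilt2('s8')
```

```text
t 10.4 tcp [0.4973 0.4246 0.1844] rpy [180.    0.    9.9] F [ 0.7  0.4 -2. ] w 0.006 g 35.7
bar 97 -0.058 -0.0094 roll slope 2.2
plane pitch 34.8 roll 1.3 n 155
```

Emit:
{"name": "jog_arm", "arguments": {"steps": [[[248,0,0,0,0],[247,0,0,0,0],[255,0,0,0,0],[255,0,0,0,0],[255,0,0,0,0]]]}}

```text
t: 11.0
tcp_pos: [0.4974, 0.4245, 0.1843]
orientation: [180.0, -0.0, 9.9]
force: [0.1, 0.4, -1.7]
gripper_width: 0.011
grip_force: 35.5
```

Run:
```python
from plan import *; from m import *
st(); tilt2('s9')
im=np.load('pics/s9.npz')['im']
snap('wrist','w9');w=np.load('pics/w9.npz')['im']
a=cv2.resize(im[160:340,160:360],(444,400));b=cv2.resize(w[:, 160:516],(356,400))
cv2.imwrite('pics/s9c.png',np.hstack([a,b])[:,:,::-1])
```

```text
t 11.0 tcp [0.4974 0.4245 0.1843] rpy [180.   -0.    9.9] F [ 0.1  0.4 -1.7] w 0.011 g 35.5
bar 94 -0.0576 -0.0107 roll slope 2.2
plane pitch 32.6 roll 0.2 n 131
```

View pics/s9c.png

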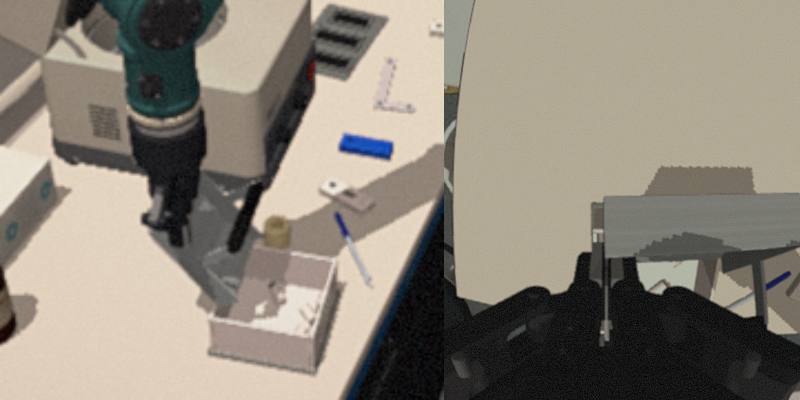

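All five lancets are in the hopper; wrist force is now tray-only. Next I'll lift the tray clear, take it back and flatten it on the worktop.

Run:
```python
from plan import *
plan([(.497,.4245,.21,10),(.600,.412,.21,-2),(.600,.412,.115,-2)])
```

```text
[-0.4, 0.0, -25.7] -0.002 rows 1
-> [ 0.497   0.4245  0.21   10.    ]
[99.3, 30.2, 0.0] 0.209 rows 3
-> [ 0.6    0.412  0.21  -2.   ]
[0.0, -0.0, 95.0] -0.0 rows 2
-> [ 0.6    0.412  0.115 -2.   ]
```

Emit:
{"name": "jog_arm", "arguments": {"steps": [[[255,0,0,-12,0],[255,0,0,-26,0],[255,0,0,-26,0]]]}}

```text
t: 11.4
tcp_pos: [0.4989, 0.4261, 0.2135]
orientation: [-179.8, -0.3, 9.9]
force: [0.3, 0.5, -2.4]
gripper_width: 0.008
grip_force: 35.7
```

Emit:
{"name": "jog_arm", "arguments": {"steps": [[[255,20,6,0,0.04],[255,45,14,0,0.09],[255,70,21,0,0.14],[255,99,30,0,0.21],[255,99,30,0,0.21]]]}}

```text
t: 11.9
tcp_pos: [0.6062, 0.4094, 0.2109]
orientation: [180.0, -0.4, -2.5]
force: [0.9, -1.1, -2.3]
gripper_width: 0.01
grip_force: 35.3
```

Emit:
{"name": "jog_arm", "arguments": {"steps": [[[255,0,0,20,0],[255,0,0,45,0],[255,0,0,70,0],[255,0,0,88,0],[255,0,0,88,0]]]}}

```text
t: 12.4
tcp_pos: [0.598, 0.4109, 0.1193]
orientation: [179.8, 0.3, -2.1]
force: [0.2, 0.7, -2.1]
gripper_width: 0.01
grip_force: 35.6
```

Run:
```python
from plan import *; from m import *
st(); tilt2('s10')
f=np.load('pics/s10.npz');P=cloud(f,f['d'])
for z in(.005,.015,.03,.05):
    k=(abs(P[...,2]-z)<.004)&(P[...,0]>.5)&(P[...,0]<.64)&(P[...,1]>.3)&(P[...,1]<.42);print(z,k.sum(),np.percentile(P[...,0][k],[5,50,95]).round(3) if k.any() else '')
```

```text
t 12.4 tcp [0.598  0.4109 0.1193] rpy [179.8   0.3  -2.1] F [ 0.2  0.7 -2.1] w 0.01 g 35.6
bar 125 -0.0592 -0.0113 roll slope 42.5
plane pitch -22.6 roll 6.4 n 19
0.005 165 [0.504 0.535 0.629]
0.015 146 [0.545 0.552 0.56 ]
0.03 119 [0.545 0.568 0.576]
0.05 115 [0.563 0.589 0.595]
```

Emit:
{"name": "jog_arm", "arguments": {"steps": [[[252,0,0,6,0],[252,6,0,12,0],[252,14,0,16,0],[252,25,0,22,0],[252,32,0,28,0]]]}}

```text
t: 12.95
tcp_pos: [0.6345, 0.4114, 0.0948]
orientation: [-179.9, -0.2, -2.2]
force: [1.9, 1.7, 2.5]
gripper_width: 0.012
grip_force: 25.9
```

Run:
```python
from plan import *; from m import *
st(); tilt2('s11')
```

```text
t 12.9 tcp [0.6345 0.4114 0.0948] rpy [-179.9   -0.2   -2.2] F [1.9 1.7 2.5] w 0.012 g 25.9
bar 85 -0.06 0.0132 roll slope 29.5
plane pitch 0.0 roll 0.0 n 1
```

Emit:
{"name": "jog_arm", "arguments": {"steps": [[[252,8,0,8,0],[252,15,0,16,0],[252,21,0,24,0],[252,27,0,32,0],[252,32,0,40,0]]]}}

```text
t: 13.5
tcp_pos: [0.6633, 0.4094, 0.0528]
orientation: [179.9, 0.1, -2.1]
force: [-0.1, 1.3, 0.9]
gripper_width: 0.015
grip_force: 26.0
```

Emit:
{"name": "jog_arm", "arguments": {"steps": [[[252,3,0,5,0],[252,5,0,10,0],[252,5,0,13,0],[252,5,0,13,0]]]}}

```text
t: 13.9
tcp_pos: [0.6679, 0.409, 0.0424]
orientation: [179.9, 0.1, -2.1]
force: [-3.1, -1.6, 7.7]
gripper_width: 0.013
grip_force: 27.0
```

Run:
```python
from plan import *; from m import *
st(); tilt2('s12')
f=np.load('pics/s12.npz')
for a in np.arange(.56,.66,.01):
    P,c=bar(f,(a,a+.01,.33,.385,-.01,.06)); print('  ',a.round(3),len(P),P[:,2].mean().round(4))
```

```text
t 13.9 tcp [0.6679 0.409  0.0424] rpy [ 1.799e+02  1.000e-01 -2.100e+00] F [-3.1 -1.6  7.7] w 0.013 g 27.0
bar 115 -0.0432 0.0418 roll slope 18.8
plane pitch 0.0 roll 0.0 n 0
   0.56 96 0.0065
   0.57 48 0.0101
   0.58 48 0.0075
   0.59 45 0.0046
   0.6 54 0.0025
   0.61 54 0.0024
   0.62 53 0.0024
   0.63 52 0.0019
   0.64 51 0.0017
   0.65 43 0.0013
  return _methods._mean(a, axis=axis, dtype=dtype,
  ret = ret.dtype.type(ret / rcount)
```

Emit:
{"name": "jog_arm", "arguments": {"steps": [[[245,0,0,0,0],[170,0,0,0,0],[170,0,0,0,0],[170,0,0,0,0],[170,0,0,0,0]]]}}

```text
t: 14.45
tcp_pos: [0.6691, 0.4093, 0.041]
orientation: [180.0, 0.0, -2.1]
force: [0.1, -0.1, 0.7]
gripper_width: 0.335
grip_force: 0.0
```

Emit:
{"name": "jog_arm", "arguments": {"steps": [[[170,0,0,-30,0],[170,0,0,-80,0],[170,0,0,-130,0],[170,0,0,-180,0],[170,0,0,-220,0]]]}}

```text
t: 14.95
tcp_pos: [0.6697, 0.4099, 0.265]
orientation: [-179.9, -0.2, -2.1]
force: [0.5, 1.1, 0.2]
gripper_width: 0.335
grip_force: 0.0
```

Run:
```python
from plan import *; from m import *
st(); snap('side','s13');f=np.load('pics/s13.npz')
for r in rects(.012,.12,(.5,.75,.27,.46),[f])[0]: print(r)
P,c=bar(f,(.55,.70,.30,.42,.06,.1)); k=c<60; print(np.median(P[k],0))
plan([(.48,.41,.28,-2),(.47,.0,.28,-2),(.48,-.1,.28,-2)])
```

```text
t 14.9 tcp [0.6697 0.4099 0.265 ] rpy [-179.9   -0.2   -2.1] F [0.5 1.1 0.2] w 0.335 g 0.0
(0.6258, 0.3636, [111.0, 130.0], np.float32(178.4))
[0.62307945 0.36560527 0.07770312]
[-192.5, 9.2, -6.9] -0.003 rows 4
-> [ 0.48  0.41  0.28 -2.  ]
[2.2, 205.0, 0.0] -0.0 rows 5
[2.2, 205.0, 0.0] -0.0 rows 5
-> [ 0.47  0.    0.28 -2.  ]
[13.5, 99.6, 0.0] -0.0 rows 3
-> [ 0.48 -0.1   0.28 -2.  ]
```

Emit:
{"name": "jog_arm", "arguments": {"steps": [[[0,-192,9,-15,0],[0,-192,9,-15,0],[0,-192,9,-15,0],[0,-192,9,-15,0],[0,-192,9,-15,0]]]}}

```text
t: 15.5
tcp_pos: [0.469, 0.4089, 0.2764]
orientation: [180.0, 0.3, -1.6]
force: [-0.3, 0.6, -0.1]
gripper_width: 0.999
grip_force: 0.0
```

Emit:
{"name": "jog_arm", "arguments": {"steps": [[[0,2,205,0,0],[0,2,205,0,0],[0,2,205,0,0],[0,2,205,0,0],[0,2,205,0,0]]]}}

```text
t: 16.0
tcp_pos: [0.4714, 0.1942, 0.2758]
orientation: [179.7, 0.1, -2.7]
force: [-0.6, -0.2, 0.4]
gripper_width: 1.004
grip_force: 0.0
```

Emit:
{"name": "jog_arm", "arguments": {"steps": [[[0,2,205,0,0],[0,2,205,0,0],[0,2,205,0,0],[0,2,205,0,0],[0,2,205,0,0]]]}}

```text
t: 16.5
tcp_pos: [0.4653, -0.0095, 0.2763]
orientation: [179.8, 0.0, -2.8]
force: [0.9, -0.2, 0.6]
gripper_width: 0.998
grip_force: 0.0
```

Emit:
{"name": "jog_arm", "arguments": {"steps": [[[0,-20,130,0,0],[0,-20,130,0,0],[0,-20,130,0,0],[0,-20,130,0,0],[0,-20,130,0,0]]]}}

```text
t: 17.0
tcp_pos: [0.4414, -0.1315, 0.2763]
orientation: [-180.0, -0.0, -2.2]
force: [0.2, 0.1, -0.6]
gripper_width: 1.003
grip_force: 0.0
```

Emit:
{"name": "jog_arm", "arguments": {"steps": [[[0,0,0,0,0],[0,0,0,0,0]]]}}

```text
t: 17.2
tcp_pos: [0.4414, -0.1297, 0.2762]
orientation: [-180.0, -0.0, -1.9]
force: [-0.1, 0.2, -0.2]
gripper_width: 1.005
grip_force: 0.0
```

```bash
cat >> h.py <<'E'
def wortho(f,x0,x1,y0,y1,z,s):
    K=np.array(f['K']);H=int((x1-x0)*s);W=int((y1-y0)*s);r,c=np.mgrid[:H,:W]
    X=np.stack([x1-r/s,y1-c/s,np.full(r.shape,z)],-1)@np.array(f['R']).T+np.array(f['t'])
    h=np.hypot(X[...,0],X[...,1]);th=np.arctan2(h,X[...,2])/np.maximum(h,1e-9)
    u=K[0,0]*X[...,0]*th+K[0,2];v=K[1,1]*X[...,1]*th+K[1,2]
    return cv2.remap(f['im'],u.astype(np.float32),v.astype(np.float32),1)
E
python3 - <<'E'
from plan import *
st(); snap('wrist','w14');f=np.load('pics/w14.npz')
o=wortho(f,.38,.68,-.36,.04,.005,2000)
for i in range(0,8):cv2.putText(o,str(round(.04-.05*i,2)),(100*i,10),0,.35,(255,0,0));
cv2.imwrite('pics/w14o.png',o[:,:,::-1])
E
```

```text
t 17.2 tcp [ 0.4414 -0.1297  0.2762] rpy [-180.    -0.    -1.9] F [-0.1  0.2 -0.2] w 1.005 g 0.0
```

View pics/w14o.png

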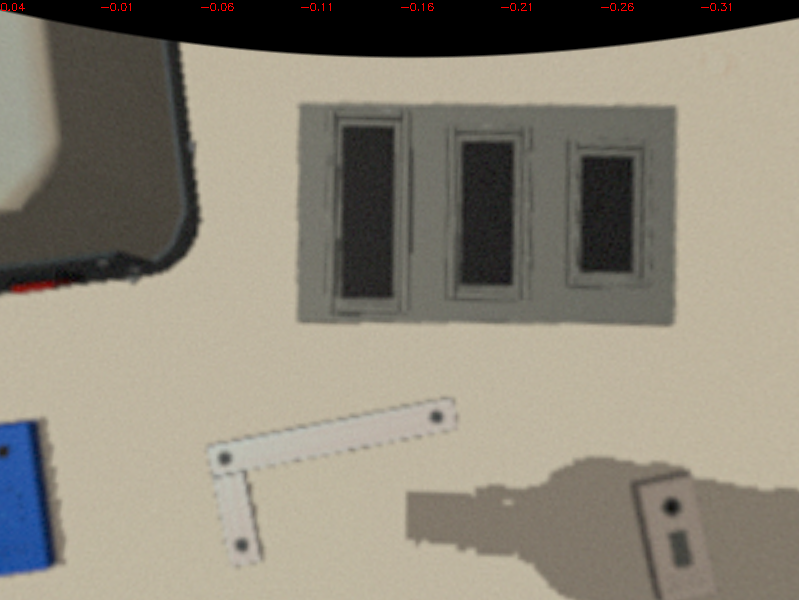

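The rectified wrist view shows:
- Rack: corners (299,104) to (675,324).
- Corner stop: inner corner near (243,470).
- Short cartridge: near (676,540).
- Blue look-alike: at the left edge.

Next I'll refine these by code.

Run:
```python
from plan import *
f=np.load('pics/w14.npz')
s=4000;x1,y1=.5,.0
o=wortho(f,.38,x1,-.21,y1,.005,s).astype(int)
d=cv2.GaussianBlur((o[...,0]-o[...,2]).astype(np.float32),(0,0),3)
print(np.percentile(d,[2,10,50,90]))
m=((d<np.percentile(d,50)*.5+.5*np.percentile(d,3))&(o.max(-1)>120)).astype(np.uint8)
m=cv2.morphologyEx(m,cv2.MORPH_OPEN,np.ones((15,15)))
n,l,st_,_=cv2.connectedComponentsWithStats(m)
i=1+np.argmax(st_[1:,4]);print(st_[i]);m=(l==i)
# long rail: fit its edges, col-wise for columns away from short rail
r,c=np.where(m); 
def fit(cols,fn):
    pts=[(cc,fn(np.where(m[:,cc])[0])) for cc in cols if m[:,cc].any()]
    return np.polyfit(*np.array(pts).T,1)
c0,c1=c.min(),c.max()
cols=range(c0+int(.04*s),c1-int(.012*s))
bot=fit(cols,np.max);top=fit(cols,np.min)
print('bot',bot,'top',top,'width mm',(bot[1]-top[1]+(bot[0]-top[0])*c.mean())*np.cos(bot[0])/s*1000,'yaw',-np.degrees(np.arctan((bot[0]+top[0])/2)))
rows=range(r.max()-int(.035*s),r.max()-int(.01*s))
pr=np.array([(rr,np.where(m[rr])[0].max(),np.where(m[rr])[0].min()) for rr in rows]).T
R_=np.polyfit(pr[0],pr[1],1);L_=np.polyfit(pr[0],pr[2],1)
print('short right',R_,'left',L_,'w',(R_[1]-L_[1]+(R_[0]-L_[0])*pr[0].mean())/s*1000)
# intersection: row=bot0*c+bot1; c=R0*row+R1
cc=(R_[0]*bot[1]+R_[1])/(1-R_[0]*bot[0]);rr=np.polyval(bot,cc)
print('corner',x1-rr/s,y1-cc/s)
```

```text
[12.23112249 19.67692947 29.89042187 30.74757996]
[  253    75   498   336 44646]
bot [-2.08493915e-01  2.91542875e+02] top [-1.94525812e-01  2.16963334e+02] width mm 16.706869843891074 yaw 11.393089819020892
short right [1.93861386e-01 2.88071287e+02] left [2.00552055e-01 2.16723618e+02] w 17.30250000000002
corner 0.44437775002052504 -0.08280082826334773
```

```bash
cat > cart.py <<'E'
from h import *
def cart(n,x,y,L,take=True,w=.07,z=.014,s=4000):
    if take: snap('wrist',n)
    f=np.load(f'pics/{n}.npz'); x1,y1=x+w,y+w
    o=wortho(f,x-w,x1,y-w,y1,z,s).astype(int)
    d=cv2.GaussianBlur((o[...,0]-o[...,2]).astype(np.float32)/np.maximum(o[...,0],30),(0,0),3)
    lo,hi=np.percentile(d,3),np.percentile(d,60)
    m=((d<(lo+hi)/2)&(o.max(-1)>60)).astype(np.uint8)
    m=cv2.morphologyEx(m,cv2.MORPH_CLOSE,np.ones((25,25)));m=cv2.morphologyEx(m,cv2.MORPH_OPEN,np.ones((21,21)))
    best=None
    for c in cv2.findContours(m,cv2.RETR_EXTERNAL,cv2.CHAIN_APPROX_NONE)[0]:
        if cv2.contourArea(c)<.0008*s*s: continue
        rc=cv2.minAreaRect(c);B=cv2.boxPoints(rc);e=max((B[1]-B[0],B[2]-B[1]),key=np.linalg.norm)
        r=(round(x1-rc[0][1]/s,4),round(y1-rc[0][0]/s,4),(np.sort(rc[1])/s*1000).round(1).tolist(),round(float(np.degrees(np.arctan2(-e[0],-e[1])))%180,1)); print('rect',r)
    return o
E
python3 - <<'E'
from plan import *
plan([(.50,-.42,.28,78),(.485,-.467,.2,158)])
E
```

```text
[34.3, 144.0, -1.9] -0.698 rows 5
[-66.2, 132.3, -1.9] -0.698 rows 5
-> [ 0.5  -0.42  0.28 78.  ]
[-24.5, -2.5, 40.0] -0.698 rows 5
[-17.2, -17.7, 40.0] -0.698 rows 5
-> [  0.485  -0.467   0.2   158.   ]
```

Emit:
{"name": "jog_arm", "arguments": {"steps": [[[0,34,144,0,-0.698],[0,34,144,0,-0.698],[0,34,144,0,-0.698],[0,34,144,0,-0.698],[0,34,144,0,-0.698]]]}}

```text
t: 17.75
tcp_pos: [0.47, -0.2786, 0.2761]
orientation: [180.0, 0.0, 38.0]
force: [0.3, -0.3, -0.6]
gripper_width: 1.001
grip_force: 0.0
```

Emit:
{"name": "jog_arm", "arguments": {"steps": [[[0,-66,132,0,-0.698],[0,-66,132,0,-0.698],[0,-66,132,0,-0.698],[0,-66,132,0,-0.698],[0,-66,132,0,-0.698]]]}}

```text
t: 18.25
tcp_pos: [0.4986, -0.4227, 0.2756]
orientation: [-180.0, -0.0, 78.0]
force: [-0.1, -0.1, -0.0]
gripper_width: 0.998
grip_force: 0.0
```

Emit:
{"name": "jog_arm", "arguments": {"steps": [[[0,-24,-2,40,-0.698],[0,-24,-2,40,-0.698],[0,-24,-2,40,-0.698],[0,-24,-2,40,-0.698],[0,-24,-2,40,-0.698]]]}}

```text
t: 18.75
tcp_pos: [0.4921, -0.4434, 0.2359]
orientation: [180.0, -0.0, 118.2]
force: [-0.3, 0.6, 0.6]
gripper_width: 0.995
grip_force: 0.0
```

Emit:
{"name": "jog_arm", "arguments": {"steps": [[[0,-17,-18,40,-0.698],[0,-17,-18,40,-0.698],[0,-17,-18,40,-0.698],[0,-17,-18,40,-0.698],[0,-17,-18,40,-0.698]]]}}

```text
t: 19.25
tcp_pos: [0.4841, -0.4669, 0.1959]
orientation: [180.0, -0.0, 158.2]
force: [0.3, -0.6, -0.6]
gripper_width: 1.0
grip_force: 0.0
```

Emit:
{"name": "jog_arm", "arguments": {"steps": [[[0,0,0,0,0],[0,0,0,0,0]]]}}

```text
t: 19.45
tcp_pos: [0.4838, -0.4672, 0.1961]
orientation: [180.0, -0.0, 157.8]
force: [0.4, 0.2, -0.5]
gripper_width: 0.999
grip_force: 0.0
```

Run:
```python
from plan import *; from cart import *
st(); o=cart('w15',.487,-.467,.088)
```

```text
t 19.4 tcp [ 0.4838 -0.4672  0.1961] rpy [180.   -0.  157.8] F [ 0.4  0.2 -0.5] w 0.999 g 0.0
rect (0.489, -0.468, [25.7, 85.5], 159.7)
```

Run:
```python
from plan import *
plan([(.489,-.468,.031,159.7)])
```

```text
[-5.1, 1.4, 165.2] -0.033 rows 4
-> [ 4.890e-01 -4.680e-01  3.100e-02  1.597e+02]
```

Emit:
{"name": "jog_arm", "arguments": {"steps": [[[110,-5,1,0,-0.033],[110,-5,1,50,-0.033],[110,-5,1,100,-0.033],[110,-5,1,140,-0.033],[110,-5,1,155,-0.033]]]}}

```text
t: 20.0
tcp_pos: [0.4863, -0.4671, 0.0371]
orientation: [179.9, -0.4, 159.8]
force: [-0.0, 0.5, -0.2]
gripper_width: 0.565
grip_force: 0.0
```

Emit:
{"name": "jog_arm", "arguments": {"steps": [[[110,0,0,6,0],[110,0,0,10,0],[110,0,0,10,0]]]}}

```text
t: 20.3
tcp_pos: [0.4896, -0.4694, 0.0329]
orientation: [-180.0, 0.2, 159.7]
force: [0.6, -0.1, 0.4]
gripper_width: 0.57
grip_force: 0.0
```

Emit:
{"name": "jog_arm", "arguments": {"steps": [[[178,0,0,0,0],[178,0,0,0,0],[178,0,0,0,0],[178,0,0,0,0]]]}}

```text
t: 20.7
tcp_pos: [0.4894, -0.4696, 0.0333]
orientation: [-179.9, 0.2, 159.7]
force: [-0.9, 0.0, 6.8]
gripper_width: 0.312
grip_force: 37.4
```

```bash
cat >> plan.py <<'E'
C=np.array([.4447,-.0824]);A=11.3
def S(x,y,z,yaw=101.3):
    a=np.radians(A); return (C[0]+x*np.cos(a)-y*np.sin(a),C[1]+x*np.sin(a)+y*np.cos(a),z,yaw)
E
python3 - <<'E'
from plan import *
st();z=.0335
w=S(-.004,-.3,z); s=env.observe()['tcp_pos']; m=(np.array(w[:2])+s[:2])/2
plan([(m[0]+.005,m[1],z,130),w,S(-.004,-.165,z),S(-.019,-.15,z),S(-.019,-.06,z)])
E
```

```text
t 20.7 tcp [ 0.4894 -0.4696  0.0333] rpy [-179.9    0.2  159.7] F [-0.9  0.   6.8] w 0.312 g 37.4
[6.5, 46.8, -0.2] 0.519 rows 4
-> [ 4.99472890e-01 -4.23482839e-01  3.35000000e-02  1.30000000e+02]
[35.3, 29.7, 0.0] 0.501 rows 4
-> [ 4.99561385e-01 -3.77368182e-01  3.35000000e-02  1.01300000e+02]
[135.0, 0.0, -0.0] -0.0 rows 3
-> [ 4.73108655e-01 -2.44985203e-01  3.35000000e-02  1.01300000e+02]
[15.0, -15.0, -0.0] -0.0 rows 1
-> [ 4.55460243e-01 -2.33215176e-01  3.35000000e-02  1.01300000e+02]
[90.0, 0.0, -0.0] -0.0 rows 2
-> [ 4.37825090e-01 -1.44959856e-01  3.35000000e-02  1.01300000e+02]
```

Emit:
{"name": "jog_arm", "arguments": {"steps": [[[176,2,12,-0.5,0.13],[176,3,24,-0.5,0.26],[176,5,36,-0.5,0.39],[176,6,47,-0.5,0.519],[176,6,47,-0.5,0.519]]]}}

```text
t: 21.2
tcp_pos: [0.501, -0.4208, 0.0333]
orientation: [179.9, 0.1, 130.1]
force: [0.2, 3.5, 7.3]
gripper_width: 0.312
grip_force: 36.7
```

Emit:
{"name": "jog_arm", "arguments": {"steps": [[[176,9,8,0,0.13],[176,18,15,0,0.25],[176,27,23,0,0.38],[176,35,30,0,0.501],[176,35,30,0,0.501]]]}}

```text
t: 21.7
tcp_pos: [0.501, -0.3763, 0.0333]
orientation: [179.9, 0.1, 101.4]
force: [0.2, 1.7, 7.4]
gripper_width: 0.312
grip_force: 36.8
```

Run:
```python
from plan import *
st();plan([S(-.004,-.165,.0335)])
```

```text
t 21.7 tcp [ 0.501  -0.3763  0.0333] rpy [1.799e+02 1.000e-01 1.014e+02] F [0.2 1.7 7.4] w 0.312 g 36.8
[134.2, -1.3, -0.2] 0.002 rows 3
-> [ 4.73108655e-01 -2.44985203e-01  3.35000000e-02  1.01300000e+02]
```

Emit:
{"name": "jog_arm", "arguments": {"steps": [[[176,25,0,-0.3,0],[176,55,-1,-0.3,0],[176,85,-1,-0.3,0],[176,110,-1,-0.3,0],[176,134,-1,-0.3,0]]]}}

```text
t: 22.2
tcp_pos: [0.4739, -0.2466, 0.0333]
orientation: [179.8, 0.2, 101.4]
force: [0.3, -3.2, 5.6]
gripper_width: 0.311
grip_force: 36.5
```

Emit:
{"name": "jog_arm", "arguments": {"steps": [[[176,15,-15,0,0],[176,35,-15,0,0],[176,60,-15,0,0],[176,85,-15,0,0],[176,103,-15,0,0]]]}}

```text
t: 22.7
tcp_pos: [0.4393, -0.1482, 0.0332]
orientation: [179.8, 0.2, 101.4]
force: [1.6, -5.0, 9.2]
gripper_width: 0.314
grip_force: 37.0
```

Run:
```python
from plan import *
st();plan([S(-.019,-.06,.0335),S(-.014,-.06,.0335),S(-.014,-.044,.0335)])
```

```text
t 22.7 tcp [ 0.4393 -0.1482  0.0332] rpy [179.8   0.2 101.4] F [ 1.6 -5.   9.2] w 0.314 g 37.0
[3.5, -0.8, -0.3] 0.002 rows 1
-> [ 4.37825090e-01 -1.44959856e-01  3.35000000e-02  1.01300000e+02]
[0.0, 5.0, 0.0] -0.0 rows 1
-> [ 4.42728163e-01 -1.43980126e-01  3.35000000e-02  1.01300000e+02]
[16.0, 0.0, 0.0] -0.0 rows 1
-> [ 4.39593025e-01 -1.28290291e-01  3.35000000e-02  1.01300000e+02]
```

Emit:
{"name": "jog_arm", "arguments": {"steps": [[[176,0,2,0,0],[176,2,4,0,0],[176,2,6,0,0],[176,2,6,0,0]]]}}

```text
t: 23.1
tcp_pos: [0.439, -0.145, 0.0331]
orientation: [-179.6, -0.1, 101.4]
force: [-6.0, -1.1, 18.1]
gripper_width: 0.311
grip_force: 37.8
```

Emit:
{"name": "jog_arm", "arguments": {"steps": [[[176,5,0,0,0],[176,10,0,0,0],[176,15,0,0,0],[176,18,0,0,0],[176,19,0,0,0]]]}}

```text
t: 23.6
tcp_pos: [0.4387, -0.1291, 0.0331]
orientation: [-179.9, 0.2, 101.3]
force: [-1.3, -8.6, 11.1]
gripper_width: 0.308
grip_force: 37.1
```

```bash
cat >> plan.py <<'E'
def sf():
    s=env.observe();a=np.radians(A);R=np.array([[np.cos(a),np.sin(a)],[-np.sin(a),np.cos(a)]])
    print('stop frame mm',(R@(np.array(s['tcp_pos'])[:2]-C)*1000).round(1),'F',(R@np.array(s['force'])[:2]).round(1))
E
python3 - <<'E'
from plan import *
st();sf()
E
```

```text
t 23.6 tcp [ 0.4387 -0.1291  0.0331] rpy [-179.9    0.2  101.3] F [-1.3 -8.6 11.1] w 0.308 g 37.1
stop frame mm [-15.  -44.6] F [-3.  -8.2]
```

Emit:
{"name": "jog_arm", "arguments": {"steps": [[[176,1,1,-0.3,0],[176,3,1,-0.3,0],[176,3,3,-0.3,0],[176,3,3,-0.3,0]]]}}

```text
t: 24.0
tcp_pos: [0.4386, -0.1269, 0.0331]
orientation: [-179.6, 0.2, 101.2]
force: [-5.0, -10.6, 11.1]
gripper_width: 0.313
grip_force: 37.0
```

Run:
```python
from plan import *
st();sf()
```

```text
t 24.0 tcp [ 0.4386 -0.1269  0.0331] rpy [-179.6    0.2  101.2] F [ -5.  -10.6  11.1] w 0.313 g 37.0
stop frame mm [-14.7 -42.4] F [-7.  -9.5]
```

Emit:
{"name": "jog_arm", "arguments": {"steps": [[[176,1,1,0,0],[176,2,2,0,0],[176,3,2,0,0],[176,3,2,0,0]]]}}

```text
t: 24.4
tcp_pos: [0.4387, -0.1267, 0.0332]
orientation: [-179.5, 0.4, 101.0]
force: [-6.1, -17.5, 10.5]
gripper_width: 0.309
grip_force: 36.8
```

Run:
```python
from plan import *
st();sf()
```

```text
t 24.4 tcp [ 0.4387 -0.1267  0.0332] rpy [-179.5    0.4  101. ] F [ -6.1 -17.5  10.5] w 0.309 g 36.8
stop frame mm [-14.5 -42.3] F [ -9.4 -16. ]
```

Emit:
{"name": "jog_arm", "arguments": {"steps": [[[165,0,0,0,0],[120,-2,-2,0,0],[120,-2,-2,0,0],[120,-2,-2,0,0]]]}}

```text
t: 24.8
tcp_pos: [0.442, -0.1205, 0.0323]
orientation: [179.9, -0.0, 101.4]
force: [0.8, 0.1, 0.5]
gripper_width: 0.531
grip_force: 0.0
```

Emit:
{"name": "jog_arm", "arguments": {"steps": [[[120,0,0,-30,0],[120,0,0,-80,0],[120,0,0,-130,0],[120,0,0,-160,0],[120,0,0,-160,0]]]}}

```text
t: 25.3
tcp_pos: [0.4444, -0.1209, 0.1964]
orientation: [179.5, 0.2, 101.4]
force: [0.6, 0.4, -0.2]
gripper_width: 0.532
grip_force: 0.0
```

Run:
```python
from plan import *
st();sf();snap('wrist','w16');f=np.load('pics/w16.npz')
o=wortho(f,.36,.5,-.22,-.04,.014,3200)
cv2.imwrite('pics/w16o.png',o[:,:,::-1])
```

```text
t 25.3 tcp [ 0.4444 -0.1209  0.1964] rpy [179.5   0.2 101.4] F [ 0.6  0.4 -0.2] w 0.532 g 0.0
stop frame mm [ -7.8 -37.7] F [0.7 0.3]
```

View pics/w16o.png

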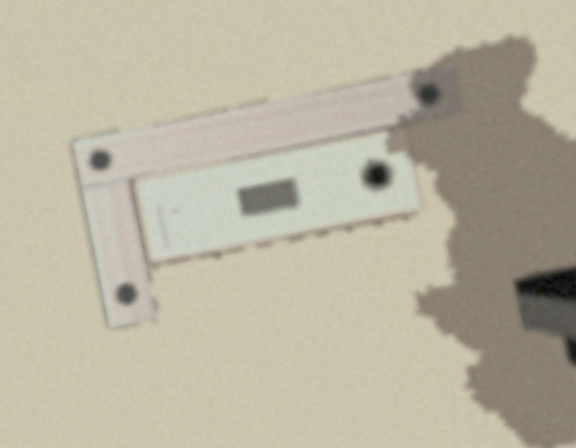

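Cartridge sits home against both rails (corner near (137,182), far end near (418,211)). Regrip it now.

```bash
sed -i 's/^C=.*;A/C=np.array([.4436,-.0808]);A/' plan.py
python3 - <<'E'
from plan import *
plan([(.4385,-.1268,.032,101.3),(.4385,-.1268,.09,101.3),(.5735,-.1437,.09,179.8),(.5735,-.1437,.0375,179.8)])
E
```

```text
[-5.1, -5.6, 162.4] 0.001 rows 4
-> [ 4.385e-01 -1.268e-01  3.200e-02  1.013e+02]
[0.0, 0.0, -58.0] -0.0 rows 2
-> [ 4.385e-01 -1.268e-01  9.000e-02  1.013e+02]
[-21.5, 64.5, 0.0] -0.685 rows 5
[-57.5, 36.4, 0.0] -0.685 rows 5
-> [ 5.735e-01 -1.437e-01  9.000e-02  1.798e+02]
[0.0, -0.0, 52.5] -0.0 rows 2
-> [ 5.735e-01 -1.437e-01  3.750e-02  1.798e+02]
```

Emit:
{"name": "jog_arm", "arguments": {"steps": [[[120,-5,-5.5,0,0],[120,-5,-5.5,50,0],[120,-5,-5.5,100,0],[120,-5,-5.5,140,0],[120,-5,-5.5,150,0]]]}}

```text
t: 25.85
tcp_pos: [0.433, -0.1262, 0.0377]
orientation: [-179.4, -0.2, 101.3]
force: [-1.2, 0.1, 0.5]
gripper_width: 0.53
grip_force: 0.0
```

Emit:
{"name": "jog_arm", "arguments": {"steps": [[[120,0,0,0,0],[120,0,0,0,0]]]}}

```text
t: 26.05
tcp_pos: [0.4368, -0.127, 0.0428]
orientation: [-180.0, -0.0, 101.3]
force: [0.5, -0.1, 0.0]
gripper_width: 0.53
grip_force: 0.0
```

Run:
```python
from plan import *
st();plan([(.4385,-.1268,.032,101.3)])
```

```text
t 26.1 tcp [ 0.4368 -0.127   0.0428] rpy [-180.    -0.   101.3] F [ 0.5 -0.1  0. ] w 0.53 g 0.0
[-0.1, 1.7, 10.8] -0.0 rows 1
-> [ 4.385e-01 -1.268e-01  3.200e-02  1.013e+02]
```

Emit:
{"name": "jog_arm", "arguments": {"steps": [[[120,0,1.7,5,0],[120,0,1.7,10.5,0],[120,0,1.7,10.5,0]]]}}

```text
t: 26.35
tcp_pos: [0.4391, -0.1267, 0.0323]
orientation: [179.9, 0.0, 101.3]
force: [-0.0, 0.6, -0.1]
gripper_width: 0.529
grip_force: 0.0
```

Emit:
{"name": "jog_arm", "arguments": {"steps": [[[178,0,0,0,0],[178,0,0,0,0],[178,0,0,0,0],[178,0,0,0,0]]]}}

```text
t: 26.75
tcp_pos: [0.4387, -0.1267, 0.0325]
orientation: [180.0, 0.0, 101.3]
force: [-0.0, 0.1, 6.2]
gripper_width: 0.31
grip_force: 38.7
```

Emit:
{"name": "jog_arm", "arguments": {"steps": [[[180,0,0,-15,0],[180,0,0,-35,0],[180,0,0,-58,0],[180,0,0,-58,0],[180,0,0,-58,0]]]}}

```text
t: 27.25
tcp_pos: [0.4388, -0.1267, 0.0902]
orientation: [179.9, 0.0, 101.3]
force: [-0.4, -0.4, -0.4]
gripper_width: 0.304
grip_force: 49.8
```

Emit:
{"name": "jog_arm", "arguments": {"steps": [[[180,-5,13,0,-0.14],[180,-10,26,0,-0.28],[180,-15,39,0,-0.42],[180,-21,64,0,-0.56],[180,-21,64,0,-0.685]]]}}

```text
t: 27.75
tcp_pos: [0.5096, -0.1344, 0.0891]
orientation: [179.8, 0.2, 140.9]
force: [-0.2, -0.3, -0.0]
gripper_width: 0.304
grip_force: 49.8
```

Run:
```python
from plan import *
st();plan([(.5735,-.1437,.09,179.8)])
```

```text
t 27.8 tcp [ 0.5096 -0.1344  0.0891] rpy [179.8   0.2 140.9] F [-0.2 -0.3 -0. ] w 0.304 g 49.8
[-55.4, 33.1, -0.9] -0.68 rows 5
-> [ 5.735e-01 -1.437e-01  9.000e-02  1.798e+02]
```

Emit:
{"name": "jog_arm", "arguments": {"steps": [[[180,-14,8,0,-0.14],[180,-28,16,0,-0.28],[180,-42,24,0,-0.42],[180,-55,33,0,-0.56],[180,-55,33,0,-0.68]]]}}

```text
t: 28.25
tcp_pos: [0.5711, -0.1441, 0.0886]
orientation: [179.9, 0.1, 179.8]
force: [-1.2, -0.6, -1.5]
gripper_width: 0.307
grip_force: 49.8
```

Emit:
{"name": "jog_arm", "arguments": {"steps": [[[180,0,0,0,0],[180,0,0,0,0],[180,0,0,0,0]]]}}

```text
t: 28.55
tcp_pos: [0.5679, -0.144, 0.0892]
orientation: [180.0, -0.1, 179.4]
force: [-0.3, 0.1, 0.1]
gripper_width: 0.306
grip_force: 49.8
```

Run:
```python
from plan import *
st();plan([(.5735,-.1437,.0375,179.8)])
```

```text
t 28.6 tcp [ 0.5679 -0.144   0.0892] rpy [ 1.800e+02 -1.000e-01  1.794e+02] F [-0.3  0.1  0.1] w 0.306 g 49.8
[-5.6, 0.3, 51.7] -0.007 rows 2
-> [ 5.735e-01 -1.437e-01  3.750e-02  1.798e+02]
```

Emit:
{"name": "jog_arm", "arguments": {"steps": [[[180,-5.5,0,0,-0.007],[180,-5.5,0,15,-0.007],[180,-5.5,0,30,-0.007],[180,-5.5,0,42,-0.007],[180,-5.5,0,42,-0.007]]]}}

```text
t: 29.05
tcp_pos: [0.5724, -0.1439, 0.0453]
orientation: [180.0, -0.3, 179.9]
force: [0.8, -0.7, -0.9]
gripper_width: 0.311
grip_force: 49.8
```

Emit:
{"name": "jog_arm", "arguments": {"steps": [[[180,0,0,0,0],[180,0,0,0,0]]]}}

```text
t: 29.25
tcp_pos: [0.5746, -0.144, 0.048]
orientation: [180.0, 0.0, 179.9]
force: [-0.6, 0.4, -1.1]
gripper_width: 0.309
grip_force: 49.8
```

Run:
```python
from plan import *
st();plan([(.5735,-.1437,.0375,179.8)])
```

```text
t 29.2 tcp [ 0.5746 -0.144   0.048 ] rpy [180.    0.  179.9] F [-0.6  0.4 -1.1] w 0.309 g 49.8
[1.1, 0.3, 10.5] 0.002 rows 1
-> [ 5.735e-01 -1.437e-01  3.750e-02  1.798e+02]
```

Emit:
{"name": "jog_arm", "arguments": {"steps": [[[180,1,0,4,0],[180,1,0,8,0],[180,1,0,10.5,0],[180,1,0,11,0],[180,1,0,11,0]]]}}

```text
t: 29.75
tcp_pos: [0.5734, -0.1442, 0.0368]
orientation: [-180.0, -0.0, 179.9]
force: [-0.3, 0.6, 0.2]
gripper_width: 0.302
grip_force: 49.8
```

Run:
```python
from plan import *
st()
```

```text
t 29.8 tcp [ 0.5734 -0.1442  0.0368] rpy [-180.    -0.   179.9] F [-0.3  0.6  0.2] w 0.302 g 49.8
```

Emit:
{"name": "jog_arm", "arguments": {"steps": [[[165,0,0,0,0],[120,0,0,0,0],[120,0,0,0,0],[120,0,0,0,0]]]}}

```text
t: 30.15
tcp_pos: [0.5734, -0.1442, 0.0369]
orientation: [180.0, 0.0, 179.9]
force: [0.2, 0.5, 0.1]
gripper_width: 0.526
grip_force: 0.0
```

Emit:
{"name": "jog_arm", "arguments": {"steps": [[[120,0,0,-40,0],[120,0,0,-90,0],[120,0,0,-140,0],[120,0,0,-190,0],[120,0,0,-240,0]]]}}

```text
t: 30.65
tcp_pos: [0.5728, -0.1441, 0.2789]
orientation: [180.0, -0.0, 179.9]
force: [1.3, -1.5, -0.2]
gripper_width: 0.53
grip_force: 0.0
```

```bash
cat >> cart.py <<'E'
def bay(n,x,y,take=True,z=.018,s=4000,w=.06):
    if take: snap('wrist',n)
    f=np.load(f'pics/{n}.npz');o=wortho(f,x-w,x+w,y-.028,y+.028,z,s).astype(int)
    g=cv2.GaussianBlur(o.min(-1).astype(np.float32),(0,0),2);t,m=cv2.threshold(g.clip(0,255).astype(np.uint8),0,255,cv2.THRESH_OTSU)
    m=cv2.morphologyEx(m,cv2.MORPH_CLOSE,np.ones((45,45)))
    c=max(cv2.findContours(m,0,2)[0],key=cv2.contourArea);rc=cv2.minAreaRect(c);B=cv2.boxPoints(rc);e=max((B[1]-B[0],B[2]-B[1]),key=np.linalg.norm)
    print('bay cart',round(x+w-rc[0][1]/s,4),round(y+.028-rc[0][0]/s,4),(np.sort(rc[1])/s*1000).round(1),round(float(np.degrees(np.arctan2(-e[0],-e[1])))%180,1),'thr',t)
E
python3 - <<'E'
from plan import *; from cart import *
st(); bay('w17',.5735,-.1437)
snap('scene','sc17');f=np.load('pics/sc17.npz')
from m import rects
for r in rects(.008,.03,(.33,.5,-.72,.2),[f])[0]: print(r)
plan([(.46,.05,.27,170),(.42,.14,.2,165)])
E
```

```text
t 30.6 tcp [ 0.5728 -0.1441  0.2789] rpy [180.   -0.  179.9] F [ 1.3 -1.5 -0.2] w 0.53 g 0.0
bay cart 0.5817 -0.1434 [ 55.5 103.5] 0.0 thr 127.0
(0.3737, -0.4038, [29.0, 64.0], np.float32(29.2))
(0.3951, -0.643, [39.0, 55.0], np.float32(87.4))
(0.4105, -0.2948, [28.0, 61.0], np.float32(11.3))
(0.4191, 0.1353, [30.0, 77.0], np.float32(163.3))
(0.431, 0.0317, [30.0, 76.0], np.float32(7.1))
[118.4, 193.5, 14.5] 0.173 rows 5
-> [4.6e-01 5.0e-02 2.7e-01 1.7e+02]
[55.0, 81.7, 70.0] 0.087 rows 3
-> [4.20e-01 1.40e-01 2.00e-01 1.65e+02]
```

Emit:
{"name": "jog_arm", "arguments": {"steps": [[[120,118,193,14,0.17],[120,118,193,14,0.17],[120,118,193,14,0.17],[120,118,193,14,0.17],[120,118,193,14,0.17]]]}}

```text
t: 31.25
tcp_pos: [0.4525, 0.0523, 0.2625]
orientation: [-180.0, -0.1, 170.4]
force: [0.2, 0.3, -0.6]
gripper_width: 0.53
grip_force: 0.0
```

Emit:
{"name": "jog_arm", "arguments": {"steps": [[[0,55,80,70,0.1],[0,55,80,70,0.1],[0,55,80,70,0.1],[0,55,80,70,0.1],[0,55,80,70,0.1]]]}}

```text
t: 31.75
tcp_pos: [0.4151, 0.1371, 0.1927]
orientation: [-180.0, -0.0, 164.5]
force: [0.6, -0.4, -0.1]
gripper_width: 1.002
grip_force: 0.0
```

Emit:
{"name": "jog_arm", "arguments": {"steps": [[[0,0,0,0,0],[0,0,0,0,0]]]}}

```text
t: 31.95
tcp_pos: [0.4162, 0.1362, 0.1934]
orientation: [180.0, 0.1, 164.3]
force: [0.2, -0.3, -0.3]
gripper_width: 0.998
grip_force: 0.0
```

Run:
```python
from plan import *; from cart import *
st(); cart('w18',.42,.135,.074,w=.055); 
plan([(.4205,.1345,.06,164)])
```

```text
t 31.9 tcp [0.4162 0.1362 0.1934] rpy [1.800e+02 1.000e-01 1.643e+02] F [ 0.2 -0.3 -0.3] w 0.998 g 0.0
rect (0.4198, 0.1376, [25.6, 71.0], 165.1)
[-4.7, -0.5, 133.4] 0.005 rows 3
-> [4.205e-01 1.345e-01 6.000e-02 1.640e+02]
```

Run:
```python
from plan import *
f=np.load('pics/w18.npz')
o=wortho(f,.34,.50,.08,.24,.005,3500)
o=o.copy()
for cx,cy in[(.428,.1695)]: cv2.circle(o,(int((.24-cy)*3500),int((.5-cx)*3500)),5,(255,0,0),2)
cv2.imwrite('pics/w18o.png',o[:,:,::-1])
```

```text
(no output)
```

View pics/w18o.png

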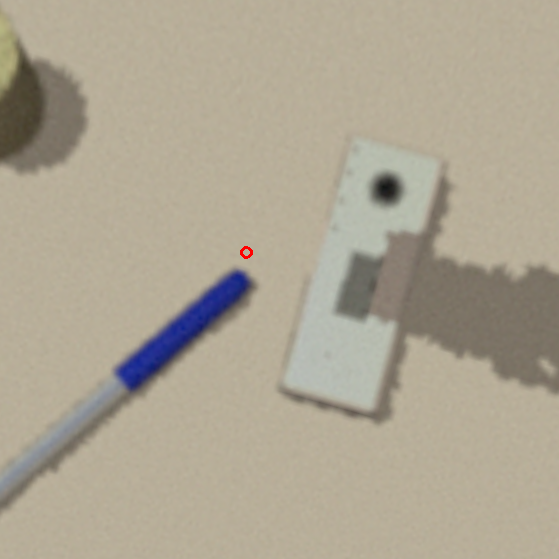

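Run:
```python
from plan import *
plan([(.4362,.1332,.032,165.1),(.4362,.1332,.12,165.1),S(-.019,-.147,.12),S(-.019,-.147,.035)])
```

```text
[-20.1, 2.5, 161.4] -0.014 rows 4
-> [4.362e-01 1.332e-01 3.200e-02 1.651e+02]
[0.0, 0.0, -88.0] -0.0 rows 2
-> [4.362e-01 1.332e-01 1.200e-01 1.651e+02]
[-55.0, -172.6, -0.0] 0.557 rows 4
[-137.9, -117.5, -0.0] 0.557 rows 4
-> [  0.4537724   -0.22867333   0.12       101.3       ]
[0.0, -0.0, 85.0] -0.0 rows 2
-> [ 4.53772405e-01 -2.28673332e-01  3.50000000e-02  1.01300000e+02]
```

Emit:
{"name": "jog_arm", "arguments": {"steps": [[[140,-20,-1.5,0,-0.014],[140,-20,-1.5,50,-0.014],[140,-20,-1.5,100,-0.014],[140,-20,-1.5,135,-0.014],[140,-20,-1.5,145,-0.014]]]}}

```text
t: 32.5
tcp_pos: [0.4333, 0.1291, 0.0452]
orientation: [-179.8, -0.2, 165.2]
force: [0.2, -0.2, 0.7]
gripper_width: 0.452
grip_force: 0.0
```

Emit:
{"name": "jog_arm", "arguments": {"steps": [[[140,0,0,0,0],[140,0,0,0,0]]]}}

```text
t: 32.7
tcp_pos: [0.4347, 0.1303, 0.0483]
orientation: [180.0, 0.0, 165.2]
force: [-0.0, 0.2, -0.2]
gripper_width: 0.451
grip_force: 0.0
```

Run:
```python
from plan import *
st();plan([(.4362,.1332,.032,165.1)])
```

```text
t 32.7 tcp [0.4347 0.1303 0.0483] rpy [180.    0.  165.2] F [-0.   0.2 -0.2] w 0.451 g 0.0
[-0.7, 3.2, 16.3] 0.001 rows 1
-> [4.362e-01 1.332e-01 3.200e-02 1.651e+02]
```

Emit:
{"name": "jog_arm", "arguments": {"steps": [[[140,-0.7,3.2,0,0],[140,-0.7,3.2,8,0],[140,-0.7,3.2,16,0],[140,-0.7,3.2,16,0]]]}}

```text
t: 33.1
tcp_pos: [0.4353, 0.1332, 0.0313]
orientation: [-180.0, -0.0, 165.2]
force: [0.1, 0.6, 0.7]
gripper_width: 0.451
grip_force: 0.0
```

Emit:
{"name": "jog_arm", "arguments": {"steps": [[[180,0,0,0,0],[180,0,0,0,0],[180,0,0,0,0],[180,0,0,0,0]]]}}

```text
t: 33.5
tcp_pos: [0.4355, 0.1334, 0.0319]
orientation: [180.0, -0.0, 165.2]
force: [0.2, -0.1, -0.4]
gripper_width: 0.307
grip_force: 51.2
```

Emit:
{"name": "jog_arm", "arguments": {"steps": [[[180,0,0,-15,0],[180,0,0,-40,0],[180,0,0,-65,0],[180,0,0,-88,0],[180,0,0,-88,0]]]}}

```text
t: 34.0
tcp_pos: [0.437, 0.1338, 0.1221]
orientation: [179.8, 0.2, 165.2]
force: [-0.0, -0.2, -1.2]
gripper_width: 0.308
grip_force: 51.2
```

Emit:
{"name": "jog_arm", "arguments": {"steps": [[[180,-15,-45,0,0.11],[180,-30,-90,0,0.22],[180,-43,-135,0,0.33],[180,-55,-172,0,0.44],[180,-55,-172,0,0.557]]]}}

```text
t: 34.5
tcp_pos: [0.4435, -0.054, 0.1188]
orientation: [-179.7, 0.0, 132.4]
force: [-1.0, 0.7, -0.3]
gripper_width: 0.308
grip_force: 51.2
```

Run:
```python
from plan import *
st();plan([S(-.019,-.147,.12)])
```

```text
t 34.5 tcp [ 0.4435 -0.054   0.1188] rpy [-179.7    0.   132.4] F [-1.   0.7 -0.3] w 0.308 g 51.2
[-136.0, -110.2, -1.2] 0.542 rows 4
-> [  0.4537724   -0.22867333   0.12       101.3       ]
```

Emit:
{"name": "jog_arm", "arguments": {"steps": [[[180,-35,-28,0,0.12],[180,-70,-56,0,0.25],[180,-105,-84,0,0.38],[180,-136,-110,0,0.48],[180,-136,-110,0,0.542]]]}}

```text
t: 35.0
tcp_pos: [0.4575, -0.2289, 0.119]
orientation: [-179.9, 0.2, 101.5]
force: [-0.1, 0.3, -0.2]
gripper_width: 0.307
grip_force: 51.2
```

Emit:
{"name": "jog_arm", "arguments": {"steps": [[[180,0,0,0,0],[180,0,0,0,0],[180,0,0,0,0]]]}}

```text
t: 35.3
tcp_pos: [0.4579, -0.2198, 0.1195]
orientation: [-180.0, -0.1, 102.5]
force: [-0.7, -0.3, -0.6]
gripper_width: 0.306
grip_force: 51.2
```

Run:
```python
from plan import *
st();plan([S(-.019,-.147,.033)])
```

```text
t 35.3 tcp [ 0.4579 -0.2198  0.1195] rpy [-1.800e+02 -1.000e-01  1.025e+02] F [-0.7 -0.3 -0.6] w 0.306 g 51.2
[-7.7, -6.0, 86.5] 0.02 rows 2
-> [ 4.53772405e-01 -2.28673332e-01  3.30000000e-02  1.01300000e+02]
```

Emit:
{"name": "jog_arm", "arguments": {"steps": [[[180,-7.7,-6,10,0.02],[180,-7.7,-6,40,0.02],[180,-7.7,-6,65,0.02],[180,-7.7,-6,80,0.02],[180,-7.7,-6,80,0.02]]]}}

```text
t: 35.8
tcp_pos: [0.4523, -0.2295, 0.0376]
orientation: [-179.8, -0.1, 101.2]
force: [0.6, 0.4, 0.5]
gripper_width: 0.303
grip_force: 51.2
```

Emit:
{"name": "jog_arm", "arguments": {"steps": [[[180,0,0,3,0],[180,0,0,6,0],[180,0,0,6,0]]]}}

```text
t: 36.1
tcp_pos: [0.4541, -0.2303, 0.0342]
orientation: [180.0, 0.0, 101.1]
force: [-0.8, -0.5, 0.3]
gripper_width: 0.305
grip_force: 51.2
```

Run:
```python
from plan import *
st();sf();plan([S(-.019,-.075,.032)])
```

```text
t 36.1 tcp [ 0.4541 -0.2303  0.0342] rpy [180.    0.  101.1] F [-0.8 -0.5  0.3] w 0.305 g 51.2
stop frame mm [ -19.  -148.7] F [-0.9 -0.3]
[73.7, -0.3, 2.2] -0.003 rows 2
-> [ 4.39664282e-01 -1.58069076e-01  3.20000000e-02  1.01300000e+02]
```

Emit:
{"name": "jog_arm", "arguments": {"steps": [[[177,0,0,2.5,0],[177,10,0,2.8,0],[177,30,0,2.8,0],[177,55,0,2.8,0],[177,74,0,2.8,0]]]}}

```text
t: 36.6
tcp_pos: [0.4404, -0.1572, 0.0319]
orientation: [179.9, 0.1, 101.1]
force: [0.6, -1.5, 4.0]
gripper_width: 0.309
grip_force: 48.0
```

Emit:
{"name": "jog_arm", "arguments": {"steps": [[[177,0,2,0,0],[177,4,4,0,0],[177,8,6,0,0],[177,12,7,0,0],[177,16,8,0,0]]]}}

```text
t: 37.1
tcp_pos: [0.4422, -0.1432, 0.0319]
orientation: [-179.7, 0.2, 101.0]
force: [-4.6, -6.6, 8.4]
gripper_width: 0.309
grip_force: 48.5
```

Run:
```python
from plan import *
st();sf()
```

```text
t 37.1 tcp [ 0.4422 -0.1432  0.0319] rpy [-179.7    0.2  101. ] F [-4.6 -6.6  8.4] w 0.309 g 48.5
stop frame mm [-13.5 -60.9] F [-5.8 -5.6]
```

Emit:
{"name": "jog_arm", "arguments": {"steps": [[[177,3,0,0,0],[177,6,0,0,0],[177,8,0,0,0],[177,9,0,0,0],[177,9,0,0,0]]]}}

```text
t: 37.6
tcp_pos: [0.4407, -0.1357, 0.0319]
orientation: [-179.7, 0.3, 100.9]
force: [-2.2, -8.2, 7.5]
gripper_width: 0.311
grip_force: 48.3
```

Run:
```python
from plan import *
st();sf()
```

```text
t 37.6 tcp [ 0.4407 -0.1357  0.0319] rpy [-179.7    0.3  100.9] F [-2.2 -8.2  7.5] w 0.311 g 48.3
stop frame mm [-13.6 -53.2] F [-3.8 -7.6]
```

Emit:
{"name": "jog_arm", "arguments": {"steps": [[[177,2,1,0,0],[177,4,2,0,0],[177,4,2,0,0],[177,4,2,0,0]]]}}

```text
t: 38.0
tcp_pos: [0.4408, -0.1354, 0.0319]
orientation: [-179.5, 0.5, 100.7]
force: [-3.8, -18.3, 5.9]
gripper_width: 0.311
grip_force: 48.2
```

Run:
```python
from plan import *
st();sf()
```

```text
t 38.0 tcp [ 0.4408 -0.1354  0.0319] rpy [-179.5    0.5  100.7] F [ -3.8 -18.3   5.9] w 0.311 g 48.2
stop frame mm [-13.4 -53. ] F [ -7.4 -17.2]
```

Emit:
{"name": "jog_arm", "arguments": {"steps": [[[165,0,0,0,0],[120,-4,-2,0,0],[120,-4,-2,0,0],[120,-4,-2,-20,0],[120,-4,-2,-60,0]]]}}

```text
t: 38.5
tcp_pos: [0.4418, -0.1301, 0.0899]
orientation: [-179.8, -0.2, 101.2]
force: [0.1, -0.4, 0.2]
gripper_width: 0.527
grip_force: 0.0
```

Emit:
{"name": "jog_arm", "arguments": {"steps": [[[120,0,0,-60,0],[120,0,0,-100,0],[120,0,0,-100,0],[120,0,0,-100,0]]]}}

```text
t: 38.9
tcp_pos: [0.4437, -0.1312, 0.1925]
orientation: [179.8, 0.1, 101.2]
force: [-1.3, 0.0, 0.0]
gripper_width: 0.532
grip_force: 0.0
```

Run:
```python
from plan import *; from cart import *
st();sf();snap('wrist','w20');f=np.load('pics/w20.npz')
o=wortho(f,.36,.5,-.22,-.04,.014,3200); cv2.imwrite('pics/w20o.png',o[:,:,::-1])
# gap check: profile across cart: greenish white vs pinkish rails (G-R sign)
g=cv2.GaussianBlur((o[...,1].astype(np.float32)-o[...,0]),(0,0),2); m=((g>3)).astype(np.uint8)
m=cv2.morphologyEx(m,cv2.MORPH_CLOSE,np.ones((31,31)));m=cv2.morphologyEx(m,cv2.MORPH_OPEN,np.ones((15,15)))
for c in cv2.findContours(m,0,2)[0]:
    if cv2.contourArea(c)<2000: continue
    rc=cv2.minAreaRect(c);print('cart',.5-rc[0][1]/3200,-.04-rc[0][0]/3200,np.sort(rc[1])/3.2,rc[2])
plan([S(-.0137,-.0367,.032)])
```

```text
t 38.9 tcp [ 0.4437 -0.1312  0.1925] rpy [1.798e+02 1.000e-01 1.012e+02] F [-1.3  0.   0. ] w 0.532 g 0.0
stop frame mm [ -9.8 -49.4] F [-1.2  0.3]
cart 0.43796874046325684 -0.12015624999999999 [23.65651131 69.98894691] 78.69007110595703
[12.4, -2.9, 159.2] -0.002 rows 4
-> [ 4.37356803e-01 -1.19473020e-01  3.20000000e-02  1.01300000e+02]
```

Emit:
{"name": "jog_arm", "arguments": {"steps": [[[120,12,-3,0,0],[120,12,-3,50,0],[120,12,-3,100,0],[120,12,-3,135,0],[120,12,-3,145,0]]]}}

```text
t: 39.45
tcp_pos: [0.434, -0.1184, 0.0421]
orientation: [-179.5, -0.2, 101.2]
force: [-0.8, -0.3, 0.6]
gripper_width: 0.53
grip_force: 0.0
```

Emit:
{"name": "jog_arm", "arguments": {"steps": [[[120,0,0,0,0],[120,0,0,0,0]]]}}

```text
t: 39.65
tcp_pos: [0.4374, -0.1198, 0.0465]
orientation: [-180.0, -0.0, 101.2]
force: [-0.9, -0.4, 0.2]
gripper_width: 0.533
grip_force: 0.0
```

Run:
```python
from plan import *
st();plan([(.4378,-.120,.032,101.3)])
```

```text
t 39.6 tcp [ 0.4374 -0.1198  0.0465] rpy [-180.    -0.   101.2] F [-0.9 -0.4  0.2] w 0.533 g 0.0
[-0.3, 0.3, 14.5] -0.003 rows 1
-> [ 4.378e-01 -1.200e-01  3.200e-02  1.013e+02]
```

Emit:
{"name": "jog_arm", "arguments": {"steps": [[[120,0,0,7,0],[120,0,0,14,0],[120,0,0,14,0]]]}}

```text
t: 39.95
tcp_pos: [0.4376, -0.1205, 0.0322]
orientation: [180.0, 0.0, 101.1]
force: [-0.2, 0.1, -0.7]
gripper_width: 0.531
grip_force: 0.0
```

Emit:
{"name": "jog_arm", "arguments": {"steps": [[[180,0,0,0,0],[180,0,0,0,0],[180,0,0,0,0],[180,0,0,0,0]]]}}

```text
t: 40.35
tcp_pos: [0.4375, -0.1205, 0.0326]
orientation: [180.0, 0.0, 101.1]
force: [-0.9, 0.0, 5.7]
gripper_width: 0.305
grip_force: 50.1
```

Emit:
{"name": "jog_arm", "arguments": {"steps": [[[180,0,0,-15,0],[180,0,0,-35,0],[180,0,0,-58,0],[180,0,0,-58,0],[180,0,0,-58,0]]]}}

```text
t: 40.85
tcp_pos: [0.4376, -0.1205, 0.0903]
orientation: [179.9, 0.0, 101.1]
force: [-1.0, -0.1, -0.4]
gripper_width: 0.306
grip_force: 49.7
```

Run:
```python
from plan import *
st();sf();plan([(.5735,-.2037,.09,179.8)])
```

```text
t 40.9 tcp [ 0.4376 -0.1205  0.0903] rpy [179.9   0.  101.1] F [-1.  -0.1 -0.4] w 0.306 g 49.7
stop frame mm [-13.6 -37.8] F [-1.   0.1]
[-53.9, 58.7, 0.2] -0.687 rows 5
[-78.9, 11.2, 0.2] -0.687 rows 5
-> [ 5.735e-01 -2.037e-01  9.000e-02  1.798e+02]
```

Emit:
{"name": "jog_arm", "arguments": {"steps": [[[180,-13,15,0,-0.14],[180,-27,30,0,-0.28],[180,-40,45,0,-0.42],[180,-54,59,0,-0.56],[180,-54,59,0,-0.687]]]}}

```text
t: 41.35
tcp_pos: [0.5083, -0.1636, 0.0889]
orientation: [179.9, 0.1, 140.7]
force: [0.3, -0.8, -0.5]
gripper_width: 0.303
grip_force: 49.7
```

Emit:
{"name": "jog_arm", "arguments": {"steps": [[[180,-20,3,0,-0.14],[180,-40,6,0,-0.28],[180,-60,9,0,-0.42],[180,-79,11,0,-0.56],[180,-79,11,0,-0.687]]]}}

```text
t: 41.85
tcp_pos: [0.5756, -0.2056, 0.0884]
orientation: [180.0, 0.1, 180.0]
force: [-0.2, -0.4, -0.2]
gripper_width: 0.304
grip_force: 49.7
```

Emit:
{"name": "jog_arm", "arguments": {"steps": [[[180,0,0,0,0],[180,0,0,0,0],[180,0,0,0,0]]]}}

```text
t: 42.15
tcp_pos: [0.5729, -0.2031, 0.0894]
orientation: [180.0, -0.1, 179.8]
force: [-0.5, -0.7, -0.4]
gripper_width: 0.307
grip_force: 49.7
```

Run:
```python
from plan import *
st();plan([(.5735,-.2037,.0375,179.8)])
```

```text
t 42.1 tcp [ 0.5729 -0.2031  0.0894] rpy [ 1.800e+02 -1.000e-01  1.798e+02] F [-0.5 -0.7 -0.4] w 0.307 g 49.7
[-0.7, -0.6, 51.9] -0.0 rows 2
-> [ 5.735e-01 -2.037e-01  3.750e-02  1.798e+02]
```

Emit:
{"name": "jog_arm", "arguments": {"steps": [[[180,-0.7,-0.6,15,0],[180,-0.7,-0.6,30,0],[180,-0.7,-0.6,40,0],[180,-0.7,-0.6,40,0],[180,-0.7,-0.6,40,0]]]}}

```text
t: 42.65
tcp_pos: [0.5741, -0.204, 0.0495]
orientation: [180.0, -0.1, 179.9]
force: [0.1, 0.2, 0.1]
gripper_width: 0.307
grip_force: 49.7
```

Run:
```python
from plan import *
st();plan([(.5735,-.2037,.037,179.8)])
```

```text
t 42.6 tcp [ 0.5741 -0.204   0.0495] rpy [ 1.800e+02 -1.000e-01  1.799e+02] F [0.1 0.2 0.1] w 0.307 g 49.7
[0.6, 0.3, 12.5] 0.001 rows 1
-> [ 5.735e-01 -2.037e-01  3.700e-02  1.798e+02]
```

Emit:
{"name": "jog_arm", "arguments": {"steps": [[[180,0.6,0,4,0],[180,0.6,0,8,0],[180,0.6,0,12.5,0],[180,0.6,0,12.5,0],[180,0.6,0,12.5,0]]]}}

```text
t: 43.15
tcp_pos: [0.5737, -0.2043, 0.0375]
orientation: [180.0, -0.0, 179.8]
force: [-0.2, -0.0, -0.6]
gripper_width: 0.301
grip_force: 49.7
```

Emit:
{"name": "jog_arm", "arguments": {"steps": [[[165,0,0,0,0],[125,0,0,0,0],[125,0,0,0,0],[125,0,0,0,0]]]}}

```text
t: 43.55
tcp_pos: [0.5739, -0.2044, 0.0377]
orientation: [-180.0, 0.0, 179.8]
force: [0.0, 0.2, 0.5]
gripper_width: 0.508
grip_force: 0.0
```

Emit:
{"name": "jog_arm", "arguments": {"steps": [[[125,0,0,-40,0],[125,0,0,-90,0],[125,0,0,-140,0],[125,0,0,-190,0],[125,0,0,-210,0]]]}}

```text
t: 44.05
tcp_pos: [0.5763, -0.2039, 0.2529]
orientation: [-179.9, 0.4, 179.9]
force: [1.4, 0.1, 0.2]
gripper_width: 0.507
grip_force: 0.0
```

Run:
```python
from plan import *; from m import rects
st(); snap('scene','sc21');f=np.load('pics/sc21.npz')
for r in rects(.008,.03,(.33,.5,-.72,.2),[f])[0]: print(r)
P=cloud(f,f['d'])
for y in(-.1437,-.2037,-.2637):
    k=(abs(P[...,0]-.573)<.025)&(abs(P[...,1]-y)<.008);print(y,k.sum(),np.median(P[...,2][k]).round(4) if k.any() else '')
plan([(.46,-.29,.27,96),(.412,-.295,.2,12)])
```

```text
t 44.0 tcp [ 0.5763 -0.2039  0.2529] rpy [-179.9    0.4  179.9] F [1.4 0.1 0.2] w 0.507 g 0.0
(0.374, -0.403, [29.0, 63.0], np.float32(31.0))
(0.3944, -0.6428, [39.0, 55.0], np.float32(86.6))
(0.4119, -0.2944, [28.0, 64.0], np.float32(12.5))
(0.4313, 0.0332, [32.0, 76.0], np.float32(8.3))
-0.1437 135 0.3023
-0.2037 181 0.3212
-0.2637 211 0.3037
[58.5, -43.1, -7.8] 0.732 rows 5
[14.7, -71.1, -7.8] 0.732 rows 5
-> [ 0.46 -0.29  0.27 96.  ]
[0.0, -24.1, 35.0] 0.733 rows 5
[-16.1, -17.9, 35.0] 0.733 rows 5
-> [ 0.412 -0.295  0.2   12.   ]
```

Run:
```python
from plan import *
print(np.array(env.observe()['joint_pos']).round(0))
plan([(.412,-.295,.2,192)])
```

```text
[ 48.  33. -48. 106.  30.  54.  77.]
[164.9, -91.3, 54.5] -0.212 rows 4
-> [  0.412  -0.295   0.2   192.   ]
```

Emit:
{"name": "jog_arm", "arguments": {"steps": [[[0,165,-91,0,-0.212],[0,165,-91,20,-0.212],[0,165,-91,50,-0.212],[0,165,-91,50,-0.212],[0,165,-91,50,-0.212]]]}}

```text
t: 44.6
tcp_pos: [0.3988, -0.2975, 0.1935]
orientation: [179.7, -0.8, -168.5]
force: [0.1, 0.4, -0.4]
gripper_width: 0.996
grip_force: 0.0
```

Emit:
{"name": "jog_arm", "arguments": {"steps": [[[0,0,0,0,0],[0,0,0,0,0],[0,0,0,0,0]]]}}

```text
t: 44.9
tcp_pos: [0.4105, -0.2941, 0.1983]
orientation: [-180.0, 0.1, -167.9]
force: [-0.4, -0.8, -0.6]
gripper_width: 0.999
grip_force: 0.0
```

Run:
```python
from plan import *; from cart import *
st(); print(np.array(env.observe()['joint_pos']).round(0)); cart('w22',.412,-.295,.06,w=.055)
```

```text
t 44.9 tcp [ 0.4105 -0.2941  0.1983] rpy [-1.800e+02  1.000e-01 -1.679e+02] F [-0.4 -0.8 -0.6] w 0.999 g 0.0
[ 68.  31. -50. 122.  35.  43.  97.]
rect (0.412, -0.2948, [25.6, 57.3], 12.3)
```

Run:
```python
from plan import *
plan([(.412,-.2948,.045,192.3),(.412,-.2948,.0315,192.3),S(-.022,-.17,.0315)])
```

```text
[-1.5, -1.0, 153.3] -0.003 rows 4
-> [ 4.120e-01 -2.948e-01  4.500e-02  1.923e+02]
[0.0, -0.0, 13.5] -0.0 rows 1
-> [ 4.120e-01 -2.948e-01  3.150e-02  1.923e+02]
[-17.2, 10.9, 0.0] 0.529 rows 4
[-9.3, 18.1, 0.0] 0.529 rows 4
[1.1, 20.3, 0.0] 0.529 rows 4
-> [ 4.55337322e-01 -2.51815307e-01  3.15000000e-02  1.01300000e+02]
```

Emit:
{"name": "jog_arm", "arguments": {"steps": [[[110,-1.5,0.5,0,0],[110,-1.5,0.5,50,0],[110,-1.5,0.5,100,0],[110,-1.5,0.5,140,0],[110,-1.5,0.5,152,0]]]}}

```text
t: 45.45
tcp_pos: [0.4088, -0.2927, 0.0422]
orientation: [179.8, -0.2, -167.9]
force: [0.7, 1.0, 0.7]
gripper_width: 0.571
grip_force: 0.0
```

Emit:
{"name": "jog_arm", "arguments": {"steps": [[[110,0,0,0,0],[110,0,0,0,0]]]}}

```text
t: 45.65
tcp_pos: [0.411, -0.2937, 0.0459]
orientation: [-180.0, 0.1, -168.0]
force: [-0.5, 0.6, 0.7]
gripper_width: 0.566
grip_force: 0.0
```

Run:
```python
from plan import *
st();plan([(.412,-.2948,.0315,192.3)])
```

```text
t 45.6 tcp [ 0.411  -0.2937  0.0459] rpy [-1.80e+02  1.00e-01 -1.68e+02] F [-0.5  0.6  0.7] w 0.566 g 0.0
[-0.8, -1.3, 14.4] -0.004 rows 1
-> [ 4.120e-01 -2.948e-01  3.150e-02  1.923e+02]
```

Emit:
{"name": "jog_arm", "arguments": {"steps": [[[110,-0.8,-1.3,7,0],[110,-0.8,-1.3,14,0],[110,-0.8,-1.3,14,0]]]}}

```text
t: 45.95
tcp_pos: [0.4109, -0.2954, 0.0314]
orientation: [-180.0, -0.0, -168.0]
force: [-0.1, -0.3, -0.5]
gripper_width: 0.573
grip_force: 0.0
```

Emit:
{"name": "jog_arm", "arguments": {"steps": [[[177,0,0,0,0],[177,0,0,0,0],[177,0,0,0,0],[177,0,0,0,0]]]}}

```text
t: 46.35
tcp_pos: [0.411, -0.2953, 0.032]
orientation: [-180.0, 0.0, -168.0]
force: [-0.5, 0.3, 4.7]
gripper_width: 0.313
grip_force: 33.6
```

Emit:
{"name": "jog_arm", "arguments": {"steps": [[[177,-4,3,-0.3,0.13],[177,-8,5,-0.3,0.26],[177,-12,8,-0.3,0.39],[177,-17,11,-0.3,0.529],[177,-17,11,-0.3,0.529]]]}}

```text
t: 46.85
tcp_pos: [0.4263, -0.2802, 0.0321]
orientation: [180.0, 0.1, 161.8]
force: [0.9, 0.2, -0.5]
gripper_width: 0.312
grip_force: 33.3
```

Emit:
{"name": "jog_arm", "arguments": {"steps": [[[177,-2,4,0,0.13],[177,-4,9,0,0.26],[177,-7,14,0,0.39],[177,-9,18,0,0.529],[177,-9,18,0,0.529]]]}}

```text
t: 47.35
tcp_pos: [0.4401, -0.2661, 0.032]
orientation: [180.0, 0.0, 131.6]
force: [0.3, 1.3, 2.8]
gripper_width: 0.315
grip_force: 33.6
```

Emit:
{"name": "jog_arm", "arguments": {"steps": [[[177,0,5,0,0.13],[177,0,10,0,0.26],[177,1,15,0,0.39],[177,1,20,0,0.529],[177,1,20,0,0.529]]]}}

```text
t: 47.85
tcp_pos: [0.4543, -0.2523, 0.032]
orientation: [180.0, 0.0, 101.3]
force: [0.4, 1.3, 3.5]
gripper_width: 0.313
grip_force: 33.7
```

Run:
```python
from plan import *
st();sf();plan([S(-.019,-.06,.0315)])
```

```text
t 47.9 tcp [ 0.4543 -0.2523  0.032 ] rpy [180.    0.  101.3] F [0.4 1.3 3.5] w 0.313 g 33.7
stop frame mm [ -23.1 -170.3] F [0.7 1.2]
[110.3, 4.2, 0.5] 0.001 rows 3
-> [ 4.36725090e-01 -1.43359856e-01  3.15000000e-02  1.01300000e+02]
```

Emit:
{"name": "jog_arm", "arguments": {"steps": [[[177,20,1,0,0],[177,45,2,0,0],[177,70,3,0,0],[177,95,4,0,0],[177,110,4,0,0]]]}}

```text
t: 48.35
tcp_pos: [0.4366, -0.1428, 0.032]
orientation: [180.0, -0.0, 101.5]
force: [0.4, -1.8, 0.8]
gripper_width: 0.314
grip_force: 33.5
```

Emit:
{"name": "jog_arm", "arguments": {"steps": [[[177,4,2,0,0],[177,8,4,0,0],[177,12,6,0,0],[177,16,7,0,0],[177,20,8,0,0]]]}}

```text
t: 48.85
tcp_pos: [0.4391, -0.1253, 0.032]
orientation: [-179.8, 0.1, 101.0]
force: [-2.9, -6.7, 7.8]
gripper_width: 0.315
grip_force: 34.1
```

Emit:
{"name": "jog_arm", "arguments": {"steps": [[[177,3,0,0,0],[177,6,0,0,0],[177,9,0,0,0],[177,11,0,0,0],[177,11,0,0,0]]]}}

```text
t: 49.35
tcp_pos: [0.4368, -0.1141, 0.0319]
orientation: [-179.8, 0.1, 101.0]
force: [-3.1, -3.1, 7.3]
gripper_width: 0.316
grip_force: 34.0
```

Run:
```python
from plan import *
st();sf()
```

```text
t 49.4 tcp [ 0.4368 -0.1141  0.0319] rpy [-1.798e+02  1.000e-01  1.010e+02] F [-3.1 -3.1  7.3] w 0.316 g 34.0
stop frame mm [-13.2 -31.3] F [-3.6 -2.4]
```

Emit:
{"name": "jog_arm", "arguments": {"steps": [[[177,1,1,0,0],[177,3,2,0,0],[177,5,2,0,0],[177,5,2,0,0],[177,5,2,0,0]]]}}

```text
t: 49.85
tcp_pos: [0.4365, -0.1117, 0.032]
orientation: [-179.6, 0.2, 100.8]
force: [-2.9, -9.6, 8.0]
gripper_width: 0.316
grip_force: 34.1
```

Run:
```python
from plan import *
st();sf()
```

```text
t 49.9 tcp [ 0.4365 -0.1117  0.032 ] rpy [-179.6    0.2  100.8] F [-2.9 -9.6  8. ] w 0.316 g 34.1
stop frame mm [-13.  -28.9] F [-4.7 -8.8]
```

Emit:
{"name": "jog_arm", "arguments": {"steps": [[[177,1,1,0,0],[177,3,2,0,0],[177,4,2,0,0],[177,4,2,0,0]]]}}

```text
t: 50.25
tcp_pos: [0.4366, -0.1114, 0.0321]
orientation: [-179.3, 0.5, 100.6]
force: [-4.6, -19.0, 7.4]
gripper_width: 0.314
grip_force: 34.1
```

Run:
```python
from plan import *
st();sf()
```

```text
t 50.2 tcp [ 0.4366 -0.1114  0.0321] rpy [-179.3    0.5  100.6] F [ -4.6 -19.    7.4] w 0.314 g 34.1
stop frame mm [-12.9 -28.6] F [ -8.2 -17.8]
```

Emit:
{"name": "jog_arm", "arguments": {"steps": [[[165,0,0,0,0],[120,-5,-2,0,0],[120,-5,-2,0,0],[120,-5,-2,-20,0],[120,-5,-2,-60,0]]]}}

```text
t: 50.75
tcp_pos: [0.4394, -0.1064, 0.0906]
orientation: [-179.8, -0.1, 101.2]
force: [0.8, 0.3, 0.1]
gripper_width: 0.533
grip_force: 0.0
```

Emit:
{"name": "jog_arm", "arguments": {"steps": [[[120,0,0,-60,0],[120,0,0,-100,0],[120,0,0,-100,0],[120,0,0,-100,0]]]}}

```text
t: 51.15
tcp_pos: [0.4411, -0.1074, 0.1933]
orientation: [179.8, 0.1, 101.1]
force: [-0.0, 0.1, -0.4]
gripper_width: 0.526
grip_force: 0.0
```

Run:
```python
from plan import *; from cart import *
st();sf();snap('wrist','w23');f=np.load('pics/w23.npz')
o=wortho(f,.36,.5,-.22,-.04,.014,3200)
g=cv2.GaussianBlur((o[...,1].astype(np.float32)-o[...,0]),(0,0),2); m=((g>3)).astype(np.uint8)
m=cv2.morphologyEx(m,cv2.MORPH_CLOSE,np.ones((31,31)));m=cv2.morphologyEx(m,cv2.MORPH_OPEN,np.ones((15,15)))
for c in cv2.findContours(m,0,2)[0]:
    if cv2.contourArea(c)<2000: continue
    rc=cv2.minAreaRect(c);print('cart',.5-rc[0][1]/3200,-.04-rc[0][0]/3200,np.sort(rc[1])/3.2,rc[2])
plan([(.4362,-.1128,.045,101.3)])
```

```text
t 51.1 tcp [ 0.4411 -0.1074  0.1933] rpy [1.798e+02 1.000e-01 1.011e+02] F [-0.   0.1 -0.4] w 0.526 g 0.0
stop frame mm [ -7.7 -25.6] F [-0.   0.1]
cart 0.4365635681152344 -0.11316628456115724 [23.56658936 56.01910114] 78.51800537109375
[-4.6, -4.7, 147.0] -0.003 rows 3
-> [ 4.362e-01 -1.128e-01  4.500e-02  1.013e+02]
```

Emit:
{"name": "jog_arm", "arguments": {"steps": [[[120,-5,-4.6,0,0],[120,-5,-4.6,50,0],[120,-5,-4.6,100,0],[120,-5,-4.6,135,0],[120,-5,-4.6,147,0]]]}}

```text
t: 51.7
tcp_pos: [0.4329, -0.1129, 0.0405]
orientation: [-179.5, -0.1, 101.1]
force: [0.0, 0.3, 0.2]
gripper_width: 0.53
grip_force: 0.0
```

Emit:
{"name": "jog_arm", "arguments": {"steps": [[[120,0,0,0,0],[120,0,0,0,0]]]}}

```text
t: 51.9
tcp_pos: [0.4353, -0.1133, 0.044]
orientation: [-179.8, -0.0, 101.1]
force: [-0.1, 0.3, -0.2]
gripper_width: 0.53
grip_force: 0.0
```

Run:
```python
from plan import *
st();plan([(.4364,-.113,.032,101.3)])
```

```text
t 51.9 tcp [ 0.4353 -0.1133  0.044 ] rpy [-179.8   -0.   101.1] F [-0.1  0.3 -0.2] w 0.53 g 0.0
[0.1, 1.2, 12.0] -0.004 rows 1
-> [ 4.364e-01 -1.130e-01  3.200e-02  1.013e+02]
```

Grip, lift, then travel to the short bay (.5735, -.2637).

Emit:
{"name": "jog_arm", "arguments": {"steps": [[[120,0,0.5,6,0],[120,0,0.5,12,0],[120,0,0.5,12,0]]]}}

```text
t: 52.2
tcp_pos: [0.4368, -0.1134, 0.0328]
orientation: [180.0, 0.0, 101.1]
force: [-0.2, -0.3, 0.2]
gripper_width: 0.527
grip_force: 0.0
```

Emit:
{"name": "jog_arm", "arguments": {"steps": [[[180,0,0,0,0],[180,0,0,0,0],[180,0,0,0,0],[180,0,0,0,0]]]}}

```text
t: 52.6
tcp_pos: [0.4365, -0.1135, 0.0334]
orientation: [180.0, 0.0, 101.1]
force: [-0.8, 0.3, 6.3]
gripper_width: 0.308
grip_force: 48.3
```

Emit:
{"name": "jog_arm", "arguments": {"steps": [[[180,0,0,-15,0],[180,0,0,-35,0],[180,0,0,-58,0],[180,0,0,-58,0],[180,0,0,-58,0]]]}}

```text
t: 53.1
tcp_pos: [0.437, -0.1135, 0.0912]
orientation: [179.9, 0.0, 101.0]
force: [-0.1, -0.8, 0.5]
gripper_width: 0.307
grip_force: 47.9
```

Run:
```python
from plan import *
st();sf();plan([(.5735,-.2637,.09,179.8)])
```

```text
t 53.1 tcp [ 0.437  -0.1135  0.0912] rpy [179.9   0.  101. ] F [-0.1 -0.8  0.5] w 0.307 g 47.9
stop frame mm [-12.9 -30.8] F [-0.3 -0.8]
[-86.8, 52.6, 0.6] -0.687 rows 5
[-100.5, -14.4, 0.6] -0.687 rows 5
-> [ 5.735e-01 -2.637e-01  9.000e-02  1.798e+02]
```

Emit:
{"name": "jog_arm", "arguments": {"steps": [[[180,-21,13,0,-0.14],[180,-43,26,0,-0.28],[180,-65,39,0,-0.42],[180,-87,53,0,-0.56],[180,-87,53,0,-0.687]]]}}

```text
t: 53.6
tcp_pos: [0.508, -0.1919, 0.0897]
orientation: [179.9, 0.1, 140.5]
force: [-0.8, 0.5, -0.7]
gripper_width: 0.306
grip_force: 47.9
```

Emit:
{"name": "jog_arm", "arguments": {"steps": [[[180,-25,-4,0,-0.14],[180,-50,-7,0,-0.28],[180,-75,-11,0,-0.42],[180,-100,-14,0,-0.56],[180,-100,-14,0,-0.687]]]}}

```text
t: 54.1
tcp_pos: [0.5754, -0.2667, 0.089]
orientation: [-180.0, 0.1, 179.8]
force: [-0.1, 0.1, -0.3]
gripper_width: 0.308
grip_force: 47.9
```

Emit:
{"name": "jog_arm", "arguments": {"steps": [[[180,0,0,0,0],[180,0,0,0,0],[180,0,0,0,0]]]}}

```text
t: 54.4
tcp_pos: [0.5728, -0.262, 0.0902]
orientation: [180.0, -0.1, 179.8]
force: [0.2, 0.6, 0.1]
gripper_width: 0.304
grip_force: 47.9
```

Run:
```python
from plan import *
st();plan([(.5735,-.2637,.05,179.8)])
```

```text
t 54.4 tcp [ 0.5728 -0.262   0.0902] rpy [ 1.800e+02 -1.000e-01  1.798e+02] F [0.2 0.6 0.1] w 0.304 g 47.9
[-0.7, -1.7, 40.2] -0.001 rows 1
-> [ 5.735e-01 -2.637e-01  5.000e-02  1.798e+02]
```

Emit:
{"name": "jog_arm", "arguments": {"steps": [[[180,-0.7,-1.5,15,0],[180,-0.7,-1.5,30,0],[180,-0.7,-1.5,40,0],[180,-0.7,-1.5,40,0],[180,-0.7,-1.5,40,0]]]}}

```text
t: 54.9
tcp_pos: [0.574, -0.2642, 0.0502]
orientation: [180.0, -0.1, 179.8]
force: [-0.1, -0.7, -0.4]
gripper_width: 0.307
grip_force: 47.9
```

Run:
```python
from plan import *
st();plan([(.5735,-.2637,.038,179.8)])
```

```text
t 54.9 tcp [ 0.574  -0.2642  0.0502] rpy [ 1.800e+02 -1.000e-01  1.798e+02] F [-0.1 -0.7 -0.4] w 0.307 g 47.9
[0.5, 0.5, 12.2] -0.0 rows 1
-> [ 5.735e-01 -2.637e-01  3.800e-02  1.798e+02]
```

Emit:
{"name": "jog_arm", "arguments": {"steps": [[[180,0.5,0.5,4,0],[180,0.5,0.5,8,0],[180,0.5,0.5,12,0],[180,0.5,0.5,12.5,0],[180,0.5,0.5,12.5,0]]]}}

```text
t: 55.4
tcp_pos: [0.5737, -0.2641, 0.0383]
orientation: [180.0, -0.0, 179.8]
force: [0.2, -0.4, 1.2]
gripper_width: 0.313
grip_force: 47.9
```

Emit:
{"name": "jog_arm", "arguments": {"steps": [[[165,0,0,0,0],[125,0,0,0,0],[125,0,0,0,0],[125,0,0,0,0]]]}}

```text
t: 55.8
tcp_pos: [0.5739, -0.2641, 0.0385]
orientation: [-180.0, 0.0, 179.8]
force: [0.8, -0.3, 0.1]
gripper_width: 0.506
grip_force: 0.0
```

Emit:
{"name": "jog_arm", "arguments": {"steps": [[[125,0,0,-40,0],[125,0,0,-90,0],[125,0,0,-140,0],[125,0,0,-190,0],[125,0,0,-230,0]]]}}

```text
t: 56.3
tcp_pos: [0.5743, -0.2638, 0.2716]
orientation: [-180.0, 0.1, 179.8]
force: [-0.4, -0.3, -0.5]
gripper_width: 0.511
grip_force: 0.0
```

Emit:
{"name": "jog_arm", "arguments": {"steps": [[[125,60,20,0,0],[125,60,20,0,0],[125,60,20,0,0],[125,60,20,0,0]]]}}

```text
t: 56.7
tcp_pos: [0.5139, -0.2442, 0.2683]
orientation: [-180.0, 0.0, 179.8]
force: [-0.0, 0.1, -0.2]
gripper_width: 0.51
grip_force: 0.0
```

Run:
```python
from plan import *; from m import rects
st();snap('wrist','w24');f=np.load('pics/w24.npz')
snap('side','s24');g=np.load('pics/s24.npz');snap('scene','sc24');h=np.load('pics/sc24.npz')
a=cv2.resize(wortho(f,.42,.64,-.31,-.07,.018,2400),(436,400))
b=cv2.resize(g['im'][215:335,165:325],(364,273));b=np.vstack([b,np.zeros((127,364,3),np.uint8)])
c=cv2.resize(h['im'][170:290,210:530],(533,200));c=np.hstack([c,np.zeros((200,267,3),np.uint8)])
cv2.imwrite('pics/fin.png',np.vstack([np.hstack([a,b]),c])[:,:,::-1])
```

```text
t 56.7 tcp [ 0.5139 -0.2442  0.2683] rpy [-180.     0.   179.8] F [-0.   0.1 -0.2] w 0.51 g 0.0
```

View pics/fin.png

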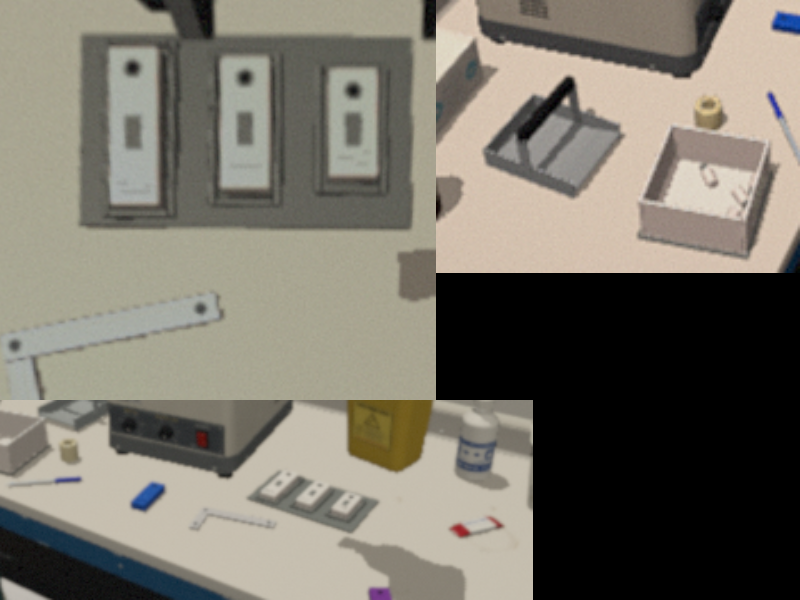

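All three cartridges are in their bays (wrist crop (132,125), (245,122), (352,122)). The tray is upright and empty, the lancets are in the hopper, and the bystanders are unmoved. Handing in.

```bash
python3 -c "
from station import env
print(env.close_job())"
```

```text
the job is handed in; nothing more can be done
None
```

I handed the job in at about 57 s: the lancets are in the hopper, the empty tray stands upright on the worktop, and the long, mid and short cartridges, in that order, each went home in the corner stop, were released and regripped, and lie in their bays. I lifted the mid cartridge to about 9 cm from the stop and slid it in from there, because the way round by sliding was too narrow; the close-out call returned no verdict.

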